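Spray the goggles and show them to the inspection camera

TASK

Disinfect the safety goggles that stand on the raised deck of the steel spray tray: press the cap of the small mist bottle in that tray all the way down and let it spring back up, with the goggles still standing before it. Then pick those goggles up and present them to the inspection camera on the column stand: in the air, right way up (nose notch down), lens squarely facing the camera, which looks somewhat downwards, centred in its view and about 15 cm from its lens. Finish while still holding them there, steady and clear of everything, and leave the camera and all the other things where they are.

Things in the scene. Friction and masses are not known exactly. Their poses are not given: they have to be found in the camera images.
- goggles: goggles to treat, pale frame, clear panes, no strap, 90 g, 186 wide, 82 high (vent caps +4), standing nose notch down on the tray's deck, lens to the mist bottle. Origin: underside, mid width and depth; x out of the lens, y width, z up. Grip the brow bar front to back from above: z 65 to 82 mm, straight for y -35 to 35 and there 44 mm deep (x -22 to 22), ends swept back; panes set back 7 mm
- goggles_lens (a point): middle of the lens of these goggles: at x = 15, y = 0, z = 45 mm in the frame of goggles, same axes
- spray_tray: fixed steel drip tray 300 x 200 mm, walls 22 mm high, on one side of the work area (left or right). Origin: underside centre, z up; x runs from the raised deck (110 x 180 mm, centre x = -70 mm, its top 50 mm above the table, under the goggles) to the white mist bottle, 58 mm across, fixed in a grey cup with its axis at x = +90 mm
- cap_top (a point): centre of the top of the mist bottle's sprung spray cap: flat white disc 36 mm across, 124 mm above the table when up, a short nozzle on its side towards the goggles. z up. It goes 9 mm straight down against a spring: about 3 N to start it, 9 N when fully down; it springs back by itself
- spray_cap (a joint): how far the spray cap is pressed down, m: 0 up, 0.009 fully down
- camera_lens (a point): centre of the inspection camera's front glass: white box 62 x 56 x 52 mm, black barrel, on the column, on the side opposite to the tray, looking roughly to the robot, 0.26 to 0.34 m high. It looks along its -x axis, 17 to 32 degrees below level; y level, z its own up. Goggles facing it squarely and upright have x, y, z parallel to its x, y, z. Height and tilt held by friction: do not push
- spare_goggles: bystander: a second pair just like the first, standing on the bare table near the middle, farther from the robot than the tray. Same origin and axes. Leave alone
- tape_roll: bystander: paper tape roll, 62 mm across, 19 mm high, lying flat; origin underside centre
- handwash: bystander: white hand-wash pump bottle, 68 mm across, 205 mm high (not the mist bottle; stands on the table outside the tray); origin underside centre
- mug: bystander: white mug, 84 mm across, 85 mm high; origin underside centre
- calculator: bystander: desk calculator 150 x 95 x 20 mm; origin underside centre
- thermometer: bystander: white forehead thermometer lying on its side, 150 mm long, 34 mm high; origin underside, near its middle
- camera_stand: fixed stand of the inspection camera: round foot 124 mm across, 16 mm high, with the 20 mm column in its middle, 412 mm high; origin on the table, 245 mm from the column on the side the camera looks to (z up, x from the origin towards the column)
Things that resemble listed ones, but are neither listed nor needed, are in the scene too. Leave any black or red look-alike of the goggles alone.

How it is judged:
On the way, in this order (a step that is already met when the one before it is completed fails the run):
1. the spray cap is pressed down (at least 6.5 of its 9 mm) while the goggles still stand on the deck before it (value of joint spray_cap above 0.0065 m and distance of goggles from where it was at the start of the episode below 0.02 m), for 0.1 s.
2. the spray cap is let up again (within 2 mm), the goggles still standing there (value of joint spray_cap below 0.002 m and distance of goggles from where it was at the start of the episode below 0.02 m), for 0.1 s.
3. the goggles are lifted off the deck in the gripper (height (world z) of goggles above 0.09 m and contact force between goggles and the fingers above 1 N and contact force between goggles and spray_tray below 0.1 N), for 0.2 s.
At the end, for the whole second after the job is handed in: goggles held still, touching neither tray nor camera, right way up, front to the camera; lens middle 115 to 185 mm before the camera's glass, within 30 mm of its line of sight sideways and up-down; facing and width axis within 0.25 rad of the camera's axes; spray cap up (contact force between goggles and the fingers above 1 N and contact force between goggles and spray_tray below 0.1 N and contact force between goggles and camera_stand below 0.1 N and height (world z) of goggles_lens above 0.13 m and x of goggles_lens in the frame of camera_lens between -0.185 and -0.115 m and y of goggles_lens in the frame of camera_lens between -0.03 and 0.03 m and z of goggles_lens in the frame of camera_lens between -0.03 and 0.03 m and angle between the x axis of goggles and the x axis of camera_lens, either way round below 0.25 rad and angle between the y axis of goggles and the y axis of camera_lens, either way round below 0.25 rad and angle between goggles's own z axis and vertical below 1.2 rad and angle between goggles's own x axis and vertical below 1.56 rad and linear speed of goggles below 0.03 m/s and angular speed of goggles below 0.3 rad/s and value of joint spray_cap below 0.002 m); the arm keeps its last pose, push and grip.
It fails at once if the inspection camera is pushed out of place (over 15 mm) (distance of camera_lens from where it was at the start of the episode above 0.015 m).
It fails at once if a bystander is moved by more than 30 mm (distance of any of spare_goggles, tape_roll, handwash, mug, calculator, thermometer from where it was at the start of the episode above 0.03 m).
It also fails if it takes over 45 s, if anything falls off the work surface, if the arm or the gripper's body presses on something with over 40 N, if the wrist force passes 120 N, or if a joint passes its speed limit or range.

ROBOT

A 7-joint arm with a two-finger parallel gripper is mounted at the origin on the work surface. World frame = base frame: x ahead of the robot, y to its left, z up, the work surface at z = 0. Lengths are in m, angles in rad, forces in N, time in s.
With the tool pointing down it reaches from about 0.425 to 0.875 m from the base axis. Payload 4.7 kg.
Tool frame: the origin (TCP) lies on the mounting face of the last link; the fingertips stand 182 mm ahead of it and the grasp point (between the pads) lies 164 mm ahead of it; x points along the fingers, y is the direction in which the jaws open and shut, and the axes are right-handed (so a half turn about x gives the same grasp; the last joint's range is limited). The gripper opens to 87 mm and grips with 3 to 60 N. Pads are 19 mm wide; open, the fingers measure 117 mm over their backs; the gripper's body (75 mm by 190 mm) begins 51 mm behind the grasp point.
Start: joints at [0.014, 0.321, -0.07, 1.45, 0.023, 1.371, -0.057], TCP at [0.65, -0, 0.405] pointing down, gripper open.
Joint ranges: [-2.86, 2.86], [-0.3, 2.09], [-1.38, 1.24], [0.06, 2.45], [-1.56, 4.7], [0.09, 2.05], [-2.69, 2.69]. Speed limits (rad/s): [2.57, 2.57, 3.14, 3.14, 3.14, 3.14, 3.14].

INTERFACE

Orientations are given as a rotation vector (axis times angle).
In Python, from bench import monitor, get_image, ctrl gives the robot as it stands.
- The arm moves only by the shell command python3 -m creep 'ROWS' [FORCE]. ROWS is JSON, a list of rows, each a list of 7 numbers: the shift along the tool's x, y, z in mm, then the turn, a rotation vector about the tool's x, y, z in rad, then the finger opening in mm, from 0 to 87. A call has 1 to 5 rows; each row shifts and turns the commanded pose from where the row before left it, along the tool's axes as they then stand; what a row does not reach is not made up. A row lasts 1/10 s, in which the tool goes at most 50 mm and 8.59 degrees, less where a joint would pass 70% of its speed; a pose out of reach is approached as far as the arm can. A call is refused whole if a number of a shift passes 50 or a number of a turn 0.15, either way. A call with a gripper value outside its range is refused whole. The fingers move at their own pace and stop on an object; FORCE is the grip in N (left out, the last holds). Time passes only in rows, so rows that do not move let the fingers close. It gives the time, the measured TCP pose, the force and the opening at its end, in the units of the state.
- monitor.get_state(): the state, without advancing time (a new reading comes with each control period).
- get_image(name): name is "scene" or "side" or "wrist"; returns a dict with "img" (384x512x3 uint8, red, green, blue), "mtx" (3x3 intrinsics, pixels), "view" (4x4, takes a point from world to camera coordinates). Camera axes: x right, y up, looking along -z (the intrinsics and any distortion apply to the point x, -y, -z); pixel columns grow to the right and rows downward; lengths in m; the calibration is good to about 2 mm. A picture is of the moment at which its call begins. There is no depth.
- ctrl.close_job(): hands the job in, once; it reports no verdict.
The state is a dict: "time": time; "joint_positions": joint angles; "qd": joint speeds; "joint_torque": joint torques, N m; "position": TCP position; "tool_rot": TCP orientation; "ft_force": force on the tool from outside, world axes, zero at the start; "torque": the same for the moment, N m; "grip_width": opening from 0.0 (shut) to 1.0 (fully open).
Only numpy, scipy, OpenCV 4.12 (cv2) and the standard library are available. Lean on these libraries where they do the work, as an engineer would, in place of code of your own. Each camera call takes 0.05 s, during which the arm holds its last target.

## Working session

There is one attempt and no reset: what is moved stays moved. The work goes in short steps, Python scripts to look and compute and a shell command to move; the robot and the scene stay as the last step left them, time stands still between calls to the robot, and variables do not carry over. Pictures are saved under pics/ and viewed, and the job is handed in when it is done.

```bash
ls; mkdir -p pics
python3 - <<'E'
from bench import monitor,get_image
import cv2
for n in ["scene","side","wrist"]:
    d=get_image(n); cv2.imwrite(f"pics/{n}0.png",cv2.resize(d["img"][:,:,::-1],(800,600),interpolation=cv2.INTER_CUBIC)); print(n,d["mtx"].tolist(),d["view"].round(4).tolist(), [k for k in d])
print(monitor.get_state())
E
```

```text
pics
scene [[378.5920048932501, 0.0, 257.56277662164996], [0.0, 378.5920048932501, 196.7820027106206], [0.0, 0.0, 1.0]] [[0.6147, 0.7887, -0.0136, -0.2877], [-0.5567, 0.446, 0.7008, 0.1421], [0.5588, -0.4232, 0.7132, -1.8208], [0.0, 0.0, 0.0, 1.0]] ['img', 'mtx', 'view']
side [[444.9549351230563, 0.0, 252.65183903662282], [0.0, 444.9549351230563, 192.80234709833888], [0.0, 0.0, 1.0]] [[-0.9444, -0.3285, 0.0128, 0.4405], [0.1776, -0.477, 0.8607, -0.2451], [-0.2767, 0.8152, 0.5089, -1.4287], [0.0, 0.0, 0.0, 1.0]] ['img', 'mtx', 'view']
wrist [[279.4741313195701, 0.0, 254.59847000253495], [0.0, 279.4741313195701, 187.72895970392346], [0.0, 0.0, 1.0]] [[1.0, 0.0003, -0.0005, -0.6491], [-0.0004, 0.9539, -0.3, 0.0367], [0.0004, 0.3, 0.9539, -0.3908], [0.0, 0.0, 0.0, 1.0]] ['img', 'mtx', 'view']
{'time': 0.15, 'joint_positions': array([ 0.01408803,  0.32167815, -0.07007292,  1.45133536,  0.02260105,
        1.37079399, -0.05691671]), 'qd': array([-0.00172702, -0.00244999, -0.0008517 , -0.00386838,  0.00052659,
       -0.00017001, -0.00099706]), 'joint_torque': array([ 2.16972071e-04, -4.91794288e+01, -4.04079035e-01, -3.12878716e+01,
       -6.39387709e-02,  4.04033612e-02,  9.90178205e-05]), 'position': array([ 6.49870347e-01, -2.95958241e-05,  4.03925791e-01]), 'tool_rot': array([ 1.20845535,  1.21018858, -1.21028546]), 'ft_force': array([-0.26118444,  0.30503407,  0.36729675]), 'torque': array([-0.05415953,  0.00239771, -0.03217281]), 'grip_width': 0.9983011928784042}
```

View pics/scene0.png

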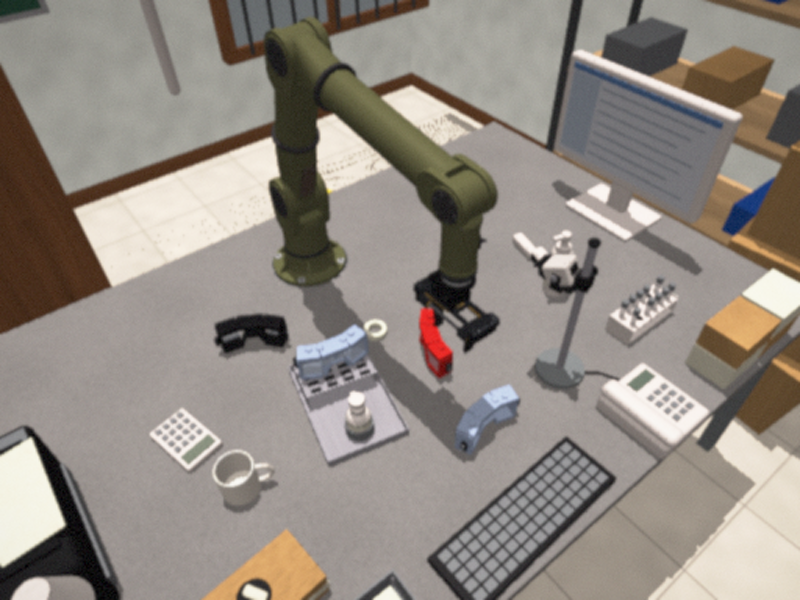

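View pics/side0.png

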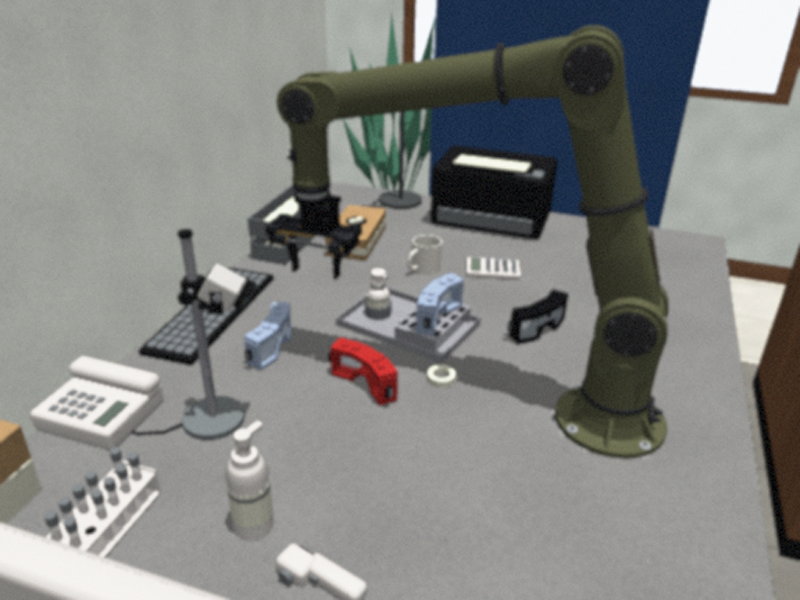

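View pics/wrist0.png

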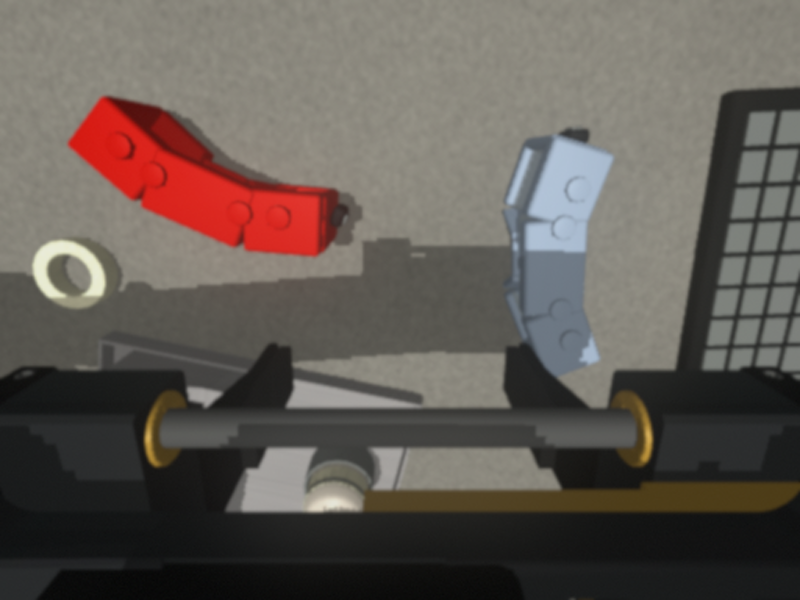

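Look-alikes (800x600 pictures): pale goggles on the tray's deck, scene (330,350) and side (440,305), which I choose. The rest are the spare pale pair, scene (487,418), side (268,335); the red pair, scene (435,343); and the black pair, scene (250,332). The mist bottle is at scene (358,412) in the tray, and the hand-wash is at side (248,485), outside it. Next, close crops.

```bash
cat > h.py <<'E'
import numpy as np,cv2
from bench import monitor,get_image,ctrl
from scipy.spatial.transform import Rotation as R
def crop(name,u0,v0,u1,v1,out):
    d=get_image(name); c=d["img"][v0:v1,u0:u1,::-1]; s=min(800/(u1-u0),600/(v1-v0)); s=int(s)
    c=cv2.resize(c,None,fx=s,fy=s,interpolation=cv2.INTER_CUBIC)
    for k in range((u0+9)//10*10,u1,10):
        cv2.putText(c,str(k),((k-u0)*s,10),0,.35,(0,0,255)); cv2.line(c,((k-u0)*s,12),((k-u0)*s,18),(0,0,255))
    for k in range((v0+9)//10*10,v1,10):
        cv2.putText(c,str(k),(0,(k-v0)*s+4),0,.35,(0,0,255)); cv2.line(c,(24,(k-v0)*s),(30,(k-v0)*s),(0,0,255))
    cv2.imwrite("pics/"+out,c)
    np.savez("cal_%s.npz"%out,mtx=d["mtx"],view=d["view"])
    return d
def P(d):
    return d["mtx"]@np.diag([1,-1,-1])@d["view"][:3]
def proj(d,X):
    p=P(d)@np.append(X,1); return p[:2]/p[2]
def tri(ds,uvs):
    A=[]
    for d,(u,v) in zip(ds,uvs):
        p=P(d); A+=[u*p[2]-p[0],v*p[2]-p[1]]
    A=np.array(A); A/=np.linalg.norm(A[:,:3],axis=1)[:,None]
    X=np.linalg.lstsq(A[:,:3],-A[:,3],rcond=None)[0]
    return X,[np.round(np.array(uv)-proj(d,X),1).tolist() for d,uv in zip(ds,uvs)]
def plane(d,uv,z):
    p=P(d); u,v=uv
    A=np.array([u*p[2]-p[0],v*p[2]-p[1]])
    return np.append(np.linalg.solve(A[:,:2],-A[:,3]-A[:,2]*z),z)
E
python3 - <<'E'
from h import *
crop("scene",170,190,290,300,"s_tray.png")
crop("side",200,160,320,240,"d_tray.png")
crop("scene",320,140,420,250,"s_cam.png")
crop("side",100,140,180,290,"d_cam.png")
E
```

```text
(no output)
```

View pics/s_tray.png

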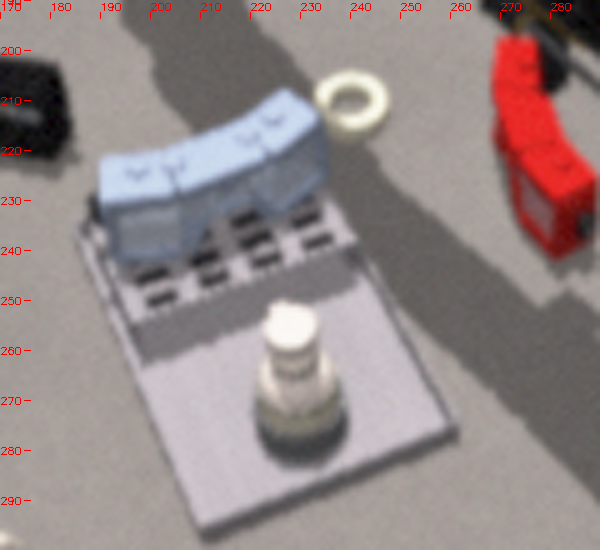

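View pics/d_tray.png

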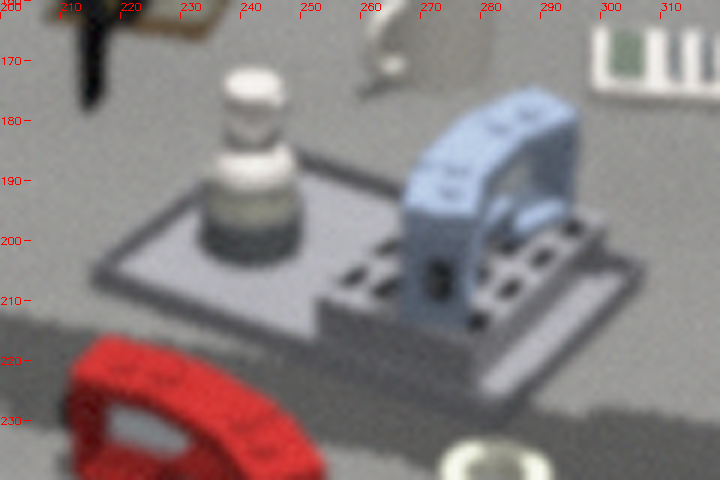

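View pics/s_cam.png

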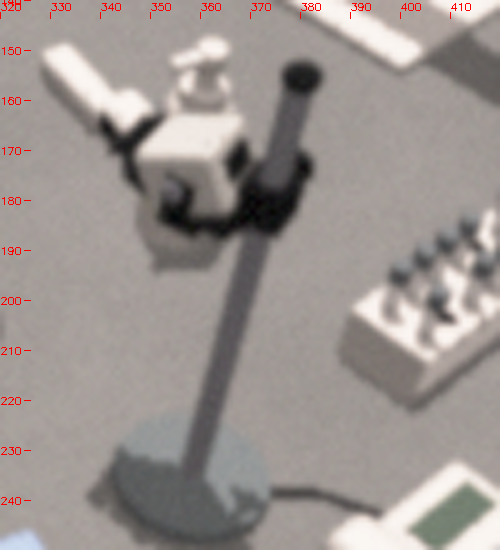

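View pics/d_cam.png

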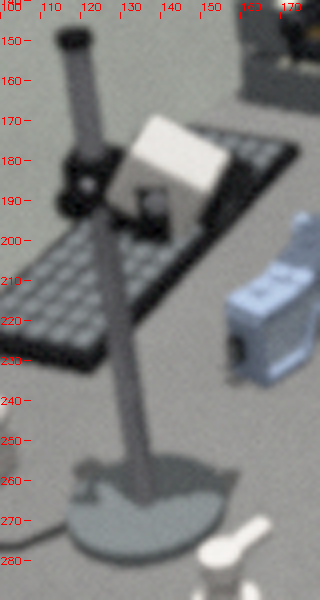

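Run:
```python
from h import *
S=get_image("scene");D=get_image("side")
def pr(n,a,b):
    X,r=tri([S,D],[a,b]); print(n,(X*1000).round(),r)
pr("cap",(228.4,255),(242.3,174.3))
pr("box corner near? topL-far",(351,162.5),(139.5,169))
print("tray wall corners z22", [ (plane(S,p,.022)*1000).round() for p in [(210.5,295),(260.5,275)]])
print("deck front corners z50", [ (plane(S,p,.05)*1000).round() for p in [(197.4,254),(241.6,238.6)]])
print("deck side", [ (plane(D,p,.05)*1000).round() for p in [(253,210),(278,219),(299.5,199)]])
print("foot centre",plane(S,(357,236),.016)*1000,plane(D,(135,265.5),.016)*1000)
pr("col top",(380,154.5),(117,148))
# gog top: scene front-left corner 190,231? ; seams
pr("gog rightseam",(223.5,219.5),(276,186.5))
```

```text
cap [ 590. -223.  121.] [[0.5, 0.3], [0.5, -0.2]]
box corner near? topL-far [701. 247. 357.] [[-5.1, -1.0], [-6.3, 0.8]]
tray wall corners z22 [array([ 629., -332.,   22.]), array([ 673., -146.,   22.])]
deck front corners z50 [array([ 471., -284.,   50.]), array([ 515., -113.,   50.])]
deck side [array([ 502., -105.,   50.]), array([400., -80.,  50.]), array([ 361., -240.,   50.])]
foot centre [766.06324051 265.458076    16.        ] [762.40039509 279.5546314   16.        ]
col top [763. 276. 421.] [[-0.3, -0.0], [-0.4, 0.0]]
gog rightseam [ 442. -151.  131.] [[2.5, 1.5], [2.7, -1.3]]
```

```bash
python3 - <<'E'
from h import *
s=monitor.get_state(); print(R.from_rotvec(s["tool_rot"]).as_matrix().round(3))
E
python3 - <<'E'
import sys; sys.path.insert(0,'.')
from h import *
crop("scene",340,150,390,190,"s_cam2.png")
crop("side",110,160,165,205,"d_cam2.png")
E
```

```text
[[-0.  1. -0.]
 [-0. -0. -1.]
 [-1. -0.  0.]]
```

View pics/s_cam2.png

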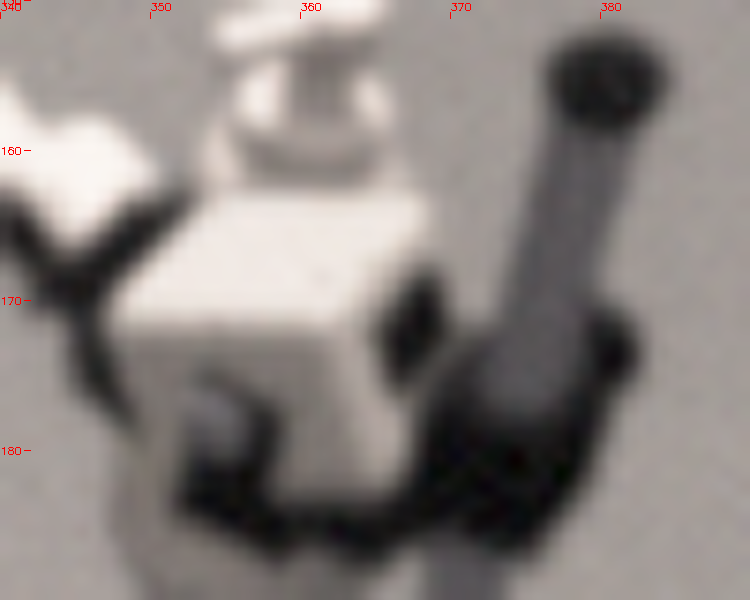

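View pics/d_cam2.png

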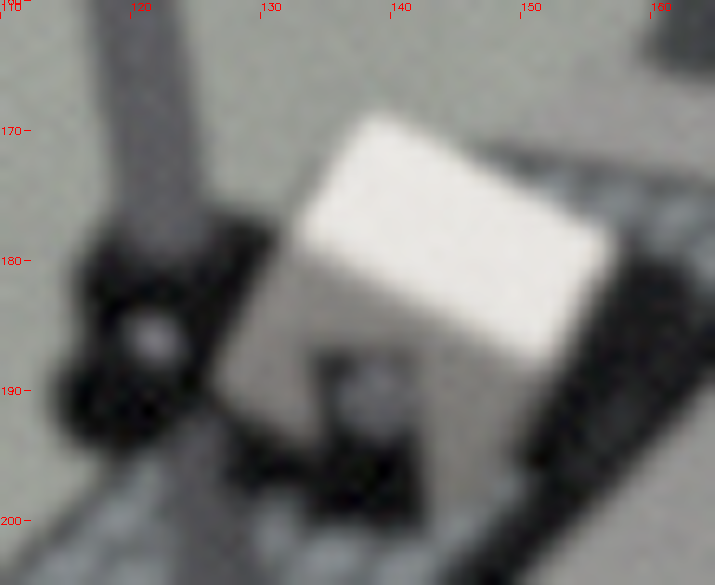

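```bash
python3 - <<'E'
from h import *
S=get_image("scene");D=get_image("side")
Q=[]
for n,a,b in [("f-y",(347.7,171.6),(157.3,178.3)),("f+y",(353.5,163),(152,187.7)),("b-y",(362,172),(139,168.7)),("b+y",(367.5,163),(133,178.5))]:
    X,r=tri([S,D],[a,b]); Q.append(X); print(n,(X*1000).round(),r)
Q=np.array(Q)
ax=(Q[2]+Q[3]-Q[0]-Q[1])/2; ay=(Q[1]+Q[3]-Q[0]-Q[2])/2
print(ax*1000,np.linalg.norm(ax),ay*1000,np.linalg.norm(ay),Q.mean(0))
print(np.degrees([np.arctan2(ax[1],ax[0]),np.arcsin(ax[2]/np.linalg.norm(ax)),np.arctan2(-ay[0],ay[1])]))
E
python3 -m creep '[[0,-30,50,0,0,0,0],[0,-30,50,0,0,0,0],[0,-30,50,0,0,0,0],[0,-30,50,0,0,0,0],[0,-10,50,0,0,0,0]]' 20
python3 -m creep '[[0,0,50,0,0,0,0],[0,0,20,0,0,0,0],[0,0,0,0,0,0,0]]'
```

```text
f-y [682. 229. 319.] [[1.0, 0.2], [1.2, -0.2]]
f+y [667. 281. 319.] [[0.2, 0.0], [0.2, -0.0]]
b-y [732. 239. 345.] [[0.9, 0.2], [1.1, -0.1]]
b+y [715. 292. 345.] [[-0.0, -0.0], [-0.0, 0.0]]
[48.94300758 10.79475414 26.19739932] 0.0565530586155953 [-16.49456958  51.8710356   -0.32232959] 0.05443141607212842 [0.69892624 0.26038321 0.33187465]
[12.43789025 27.59610336 17.64024295]
time: 1.15
position: [0.5353, -0.2216, 0.4055]
tool_rot: [1.209, 1.209, -1.208]
ft_force: [1.0, 0.0, 0.2]
grip_width: 0.625
time: 1.45
position: [0.5357, -0.2952, 0.4047]
tool_rot: [1.213, 1.205, -1.216]
ft_force: [-0.1, -0.3, -0.3]
grip_width: 0.355
```

Run:
```python
from h import *
d=crop("wrist",0,0,512,384,"w1.png"); print(monitor.get_state()["position"])
cv2.imwrite("pics/w1b.png",cv2.resize(d["img"][:,:,::-1],(800,600),interpolation=cv2.INTER_CUBIC))
```

```text
[ 0.53666175 -0.29227058  0.40462992]
```

View pics/w1b.png

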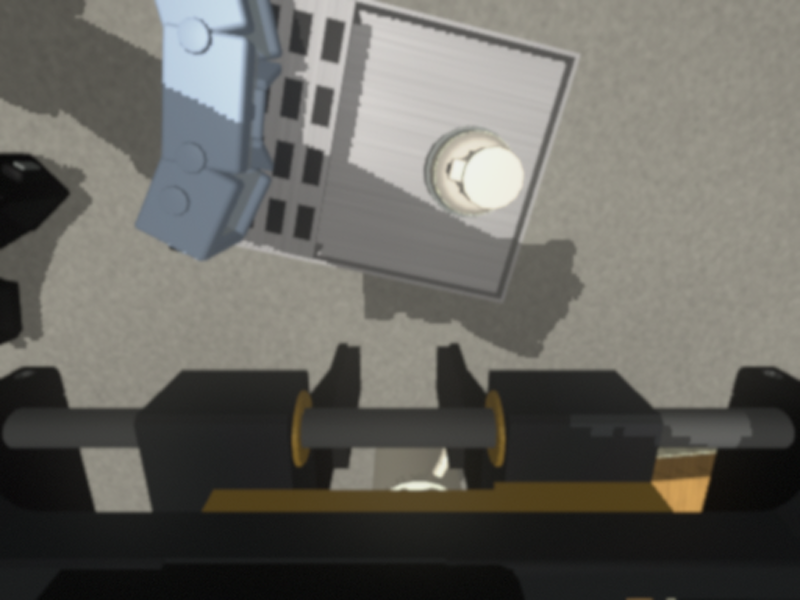

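Run:
```python
from h import *
W=get_image("wrist");S=get_image("scene");D=get_image("side");k=.64
c=(493*k,178*k)
print(tri([W,S],[c,(228.4,255)]),tri([W,D],[c,(242.3,174.3)]),plane(W,c,.124))
print(plane(W,(580*k,55*k),.022),plane(W,(500*k,297*k),.022))
print("gog caps",plane(W,(195*k,35*k),.136),plane(W,(190*k,157*k),.136))
print(monitor.get_state()["position"],monitor.get_state()["grip_width"])
crop("wrist",250,70,350,150,"w_cap.png")
```

```text
(array([ 0.5920497 , -0.22233125,  0.1217596 ]), [[0.0, -0.1], [-0.0, 0.0]]) (array([ 0.58981962, -0.22260002,  0.12288446]), [[2.2, -0.4], [0.5, 0.1]]) [ 0.59159704 -0.22217667  0.124     ]
[ 0.67234692 -0.13877433  0.022     ] [ 0.62555243 -0.32752737  0.022     ]
gog caps [ 0.43495953 -0.15153657  0.136     ] [ 0.42390106 -0.21002062  0.136     ]
[ 0.53798064 -0.28867189  0.40474047] 0.171296920944088
```

View pics/w_cap.png

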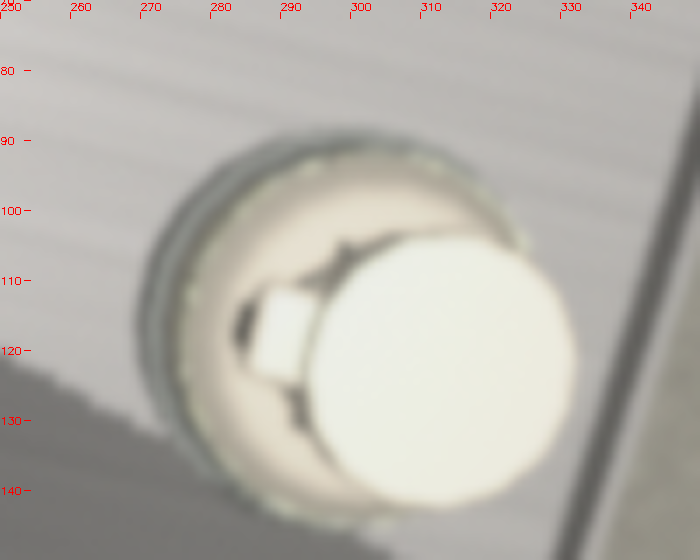

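```bash
python3 -m creep '[[0,0,0,0,0,0,0],[0,0,0,0,0,0,0],[0,0,0,0,0,0,0]]'
python3 - <<'E'
from h import *
W=crop("wrist",250,70,350,150,"w_cap2.png");S=get_image("scene");D=get_image("side")
g=W["img"][70:150,250:350]; m=(g.min(2)>215).astype('uint8')
n,l,st,ce=cv2.connectedComponentsWithStats(m); i=1+st[1:,4].argmax(); print(st[i],ce[i]+[250,70]); 
print(monitor.get_state()["position"])
cv2.imwrite("pics/w2b.png",cv2.resize(W["img"][:,:,::-1],(800,600),interpolation=cv2.INTER_CUBIC))
np.savez("W2.npz",mtx=W["mtx"],view=W["view"])
E
```

```text
time: 2.0
position: [0.5375, -0.29, 0.4049]
tool_rot: [1.209, 1.209, -1.208]
ft_force: [-0.7, -0.1, -0.2]
grip_width: 0.009
[  46   33   35   36 1013] [312.86771964 120.41855874]
[ 0.53732516 -0.29041961  0.4048015 ]
```

View pics/w2b.png

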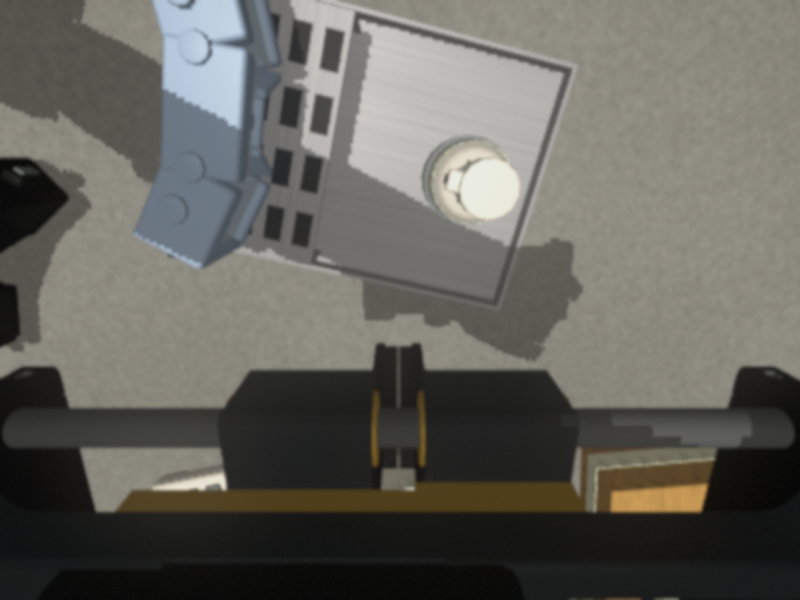

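View pics/w_cap2.png

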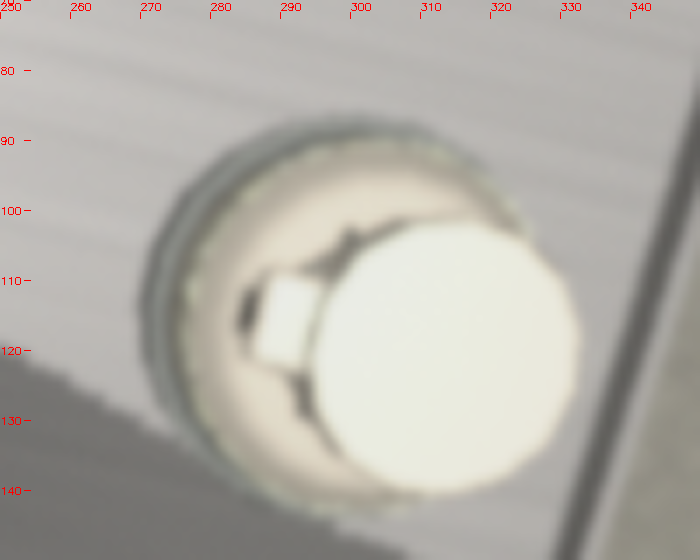

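The wrist view shows the cap disc centred at (313,120) native, with its nozzle towards the goggles. The goggles' brow bar is at the upper left, with its inner vent caps at (195,47) and (190,167) in the 800-pixel picture.

Run:
```python
from h import *
W=dict(np.load("W2.npz"));S=get_image("scene");D=get_image("side");k=.64
c=(313,120.4)
print(tri([W,S],[c,(228.4,255)]),tri([W,D],[c,(242.3,174.3)]),plane(W,c,.124))
print("gog caps",plane(W,(195*k,47*k),.136),plane(W,(190*k,167*k),.136))
for p in [(163,60),(163,150),(246,50),(242,178)]: print(p,plane(W,np.array(p)*k,.132))
print("tray",plane(W,(577*k,66*k),.022),plane(W,(498*k,307*k),.022))
```

```text
(array([ 0.59148051, -0.22400906,  0.12207948]), [[-0.9, 1.6], [0.5, -0.1]]) (array([ 0.58995591, -0.22575094,  0.12101567]), [[1.1, -0.2], [0.3, 0.1]]) [ 0.59037804 -0.22534621  0.124     ]
gog caps [ 0.43442814 -0.15501123  0.136     ] [ 0.42362936 -0.21344463  0.136     ]
(163, 60) [ 0.41535613 -0.16019686  0.132     ]
(163, 150) [ 0.40825477 -0.20458035  0.132     ]
(246, 50) [ 0.45888199 -0.15550529  0.132     ]
(242, 178) [ 0.45005618 -0.21942348  0.132     ]
tray [ 0.67146852 -0.14315587  0.022     ] [ 0.62568148 -0.33416621  0.022     ]
```

```bash
python3 -m creep '[[0,27,-33,0,0,0,0],[0,26,-32,0,0,0,0],[30,0,0,0,0,0,0],[30,0,0,0,0,0,0],[0,0,0,0,0,0,0]]'; python3 -m creep '[[0,0,0,0,0,0,0],[0,0,0,0,0,0,0]]'
python3 - <<'E'
from h import *
crop("scene",190,190,290,265,"s3.png");crop("side",200,130,300,205,"d3.png")
s=monitor.get_state();print(s["position"],s["ft_force"],s["tool_rot"])
E
```

```text
time: 2.75
position: [0.589, -0.2247, 0.34]
tool_rot: [1.207, 1.218, -1.214]
ft_force: [-1.0, -0.4, -1.0]
grip_width: 0.003
time: 2.95
position: [0.5907, -0.2262, 0.3468]
tool_rot: [1.21, 1.206, -1.208]
ft_force: [0.6, 0.6, 0.4]
grip_width: 0.004
[ 0.59068541 -0.22608933  0.34691009] [ 0.72122335 -0.03783402  0.3901738 ] [ 1.21035026  1.20572117 -1.20778518]
```

View pics/s3.png

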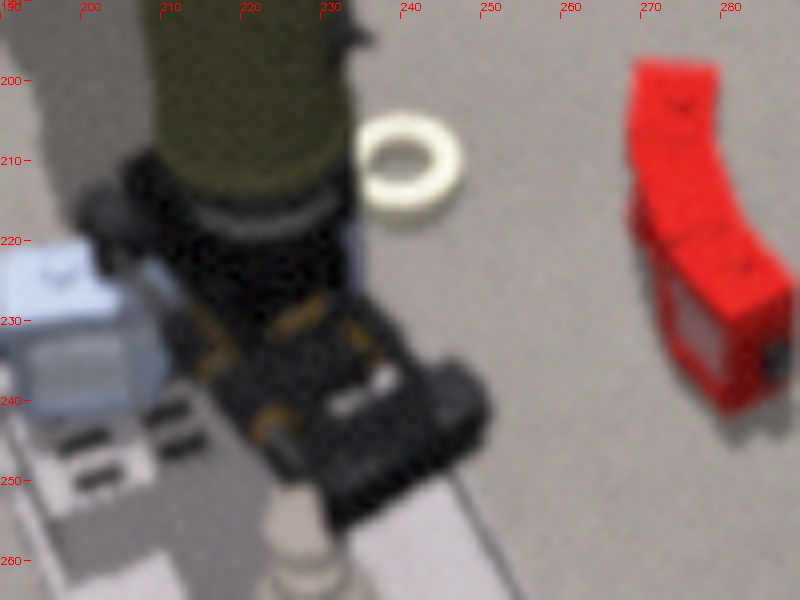

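View pics/d3.png

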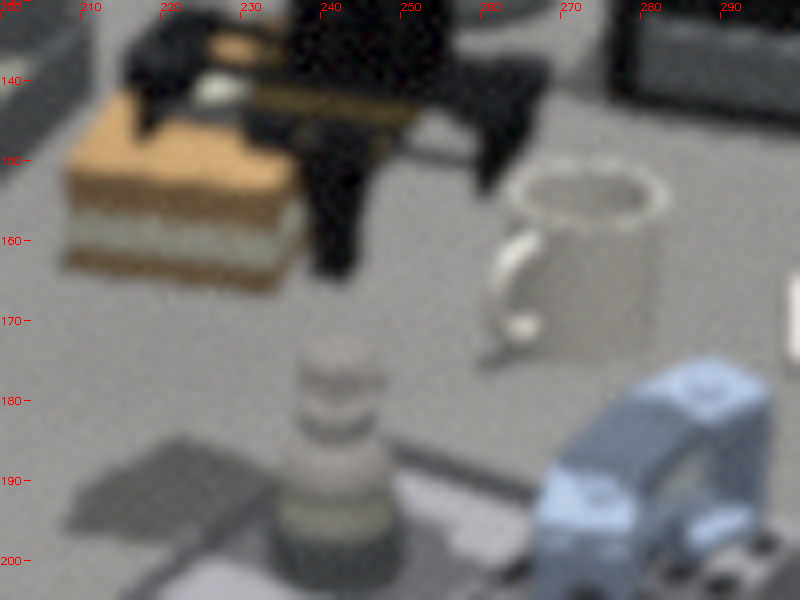

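```bash
python3 -m creep '[[15,0,0,0,0,0,0],[15,0,0,0,0,0,0],[8,0,0,0,0,0,0],[0,0,0,0,0,0,0],[0,0,0,0,0,0,0]]';python3 -m creep '[[4,0,0,0,0,0,0],[3,0,0,0,0,0,0],[0,0,0,0,0,0,0],[0,0,0,0,0,0,0]]'
```

```text
time: 3.55
position: [0.59, -0.2255, 0.3067]
tool_rot: [1.209, 1.211, -1.21]
ft_force: [-1.7, 1.3, 2.6]
grip_width: 0.005
time: 3.95
position: [0.5904, -0.2256, 0.3008]
tool_rot: [1.209, 1.208, -1.209]
ft_force: [-3.3, 0.8, 7.0]
grip_width: 0.006
```

```bash
python3 -m creep '[[3,0,0,0,0,0,0],[1,0,0,0,0,0,0],[0,0,0,0,0,0,0],[0,0,0,0,0,0,0]]'
```

```text
time: 4.35
position: [0.5904, -0.2256, 0.2977]
tool_rot: [1.21, 1.208, -1.208]
ft_force: [-4.5, 1.6, 9.9]
grip_width: 0.002
```

```bash
python3 -m creep '[[2,0,0,0,0,0,0],[0,0,0,0,0,0,0],[0,0,0,0,0,0,0],[0,0,0,0,0,0,0]]'
python3 - <<'E'
from h import *
crop("side",200,130,300,205,"d4.png")
E
```

```text
time: 4.75
position: [0.5903, -0.2256, 0.2975]
tool_rot: [1.21, 1.208, -1.208]
ft_force: [-7.9, 2.2, 18.6]
grip_width: 0.004
```

View pics/d4.png

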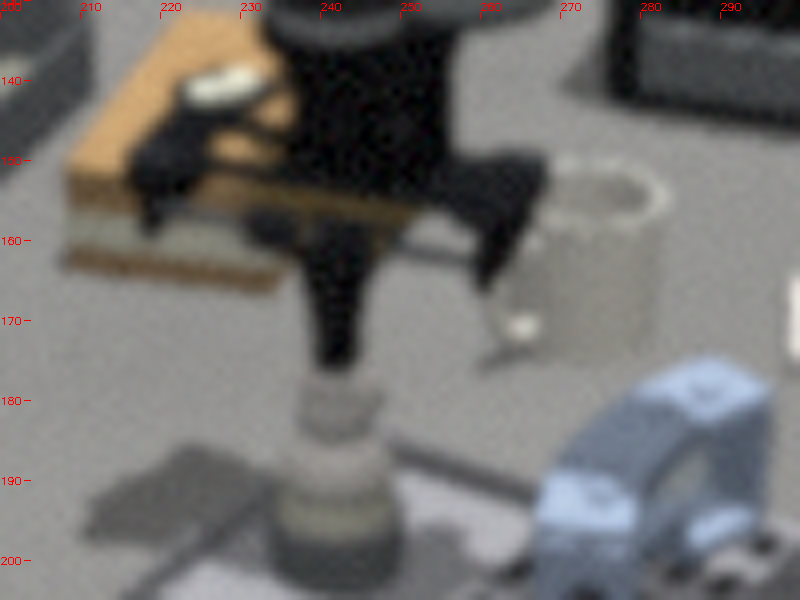

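Bottomed out: force rose from 10 to 19 N with no further travel, the cap is down in the picture, and the goggles have not moved. Next I release the cap and go to a viewpoint for the goggles.

```bash
python3 -m creep '[[-20,0,0,0,0,0,0],[-40,0,0,0,0,0,0],[-50,0,0,0,0,0,0],[-10,0,0,0,0,0,0],[0,-35,20,0,0,0,87]]'; python3 -m creep '[[0,-40,30,0,0,0,87],[0,-40,30,0,0,0,87],[0,-40,30,0,0,0,87],[0,0,0,0,0,0,87],[0,0,0,0,0,0,87]]';python3 -m creep '[[0,0,0,0,0,0,87],[0,0,0,0,0,0,87]]';python3 - <<'E'
from h import *
W=get_image("wrist")
cv2.imwrite("pics/w5.png",cv2.resize(W["img"][:,:,::-1],(800,600),interpolation=cv2.INTER_CUBIC))
np.savez("W5.npz",**W)
crop("side",200,160,320,240,"d5.png"); crop("scene",170,190,290,300,"s5.png")
print(monitor.get_state()["position"])
E
```

```text
time: 5.3
position: [0.5594, -0.2415, 0.4163]
tool_rot: [1.207, 1.207, -1.196]
ft_force: [1.0, -0.4, 0.4]
grip_width: 0.041
time: 5.8
position: [0.4343, -0.3367, 0.4138]
tool_rot: [1.212, 1.206, -1.211]
ft_force: [0.2, 0.3, 0.4]
grip_width: 0.469
time: 6.0
position: [0.4367, -0.3343, 0.4134]
tool_rot: [1.207, 1.211, -1.207]
ft_force: [-0.6, -0.3, -0.1]
grip_width: 0.649
[ 0.43624425 -0.33474473  0.41353223]
```

View pics/w5.png

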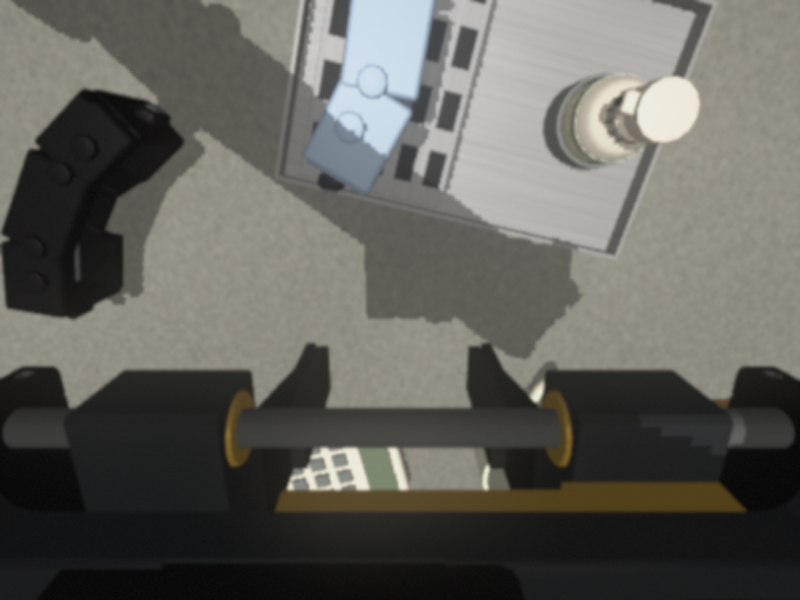

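View pics/d5.png

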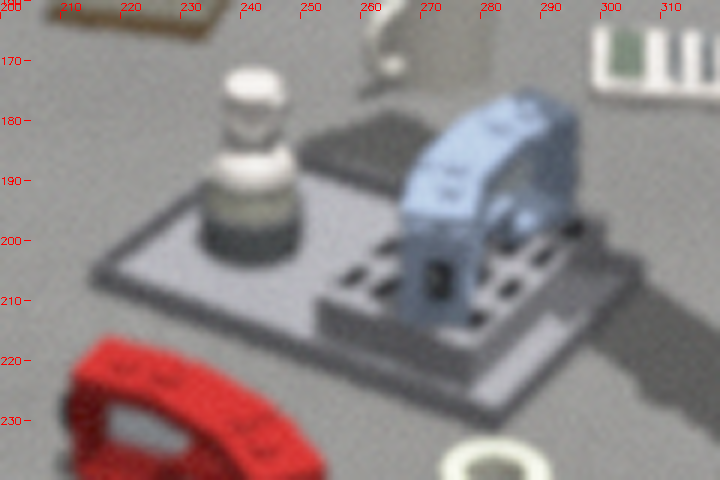

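Cap is back up at side (242,174) and the goggles stand unmoved. They are at the top edge of this wrist view, so I shift +y for the full bar.

```bash
python3 -m creep '[[0,0,-40,0,0,0,87],[0,0,-40,0,0,0,87],[0,0,0,0,0,0,87],[0,0,0,0,0,0,87],[0,0,0,0,0,0,87]]';python3 - <<'E'
from h import *
W=get_image("wrist")
cv2.imwrite("pics/w6.png",cv2.resize(W["img"][:,:,::-1],(800,600),interpolation=cv2.INTER_CUBIC))
np.savez("W6.npz",**W)
print(monitor.get_state()["position"])
E
```

```text
time: 6.65
position: [0.4353, -0.2563, 0.4138]
tool_rot: [1.209, 1.208, -1.21]
ft_force: [0.3, -0.1, -0.4]
grip_width: 0.998
[ 0.43517599 -0.25662707  0.41379468]
```

View pics/w6.png

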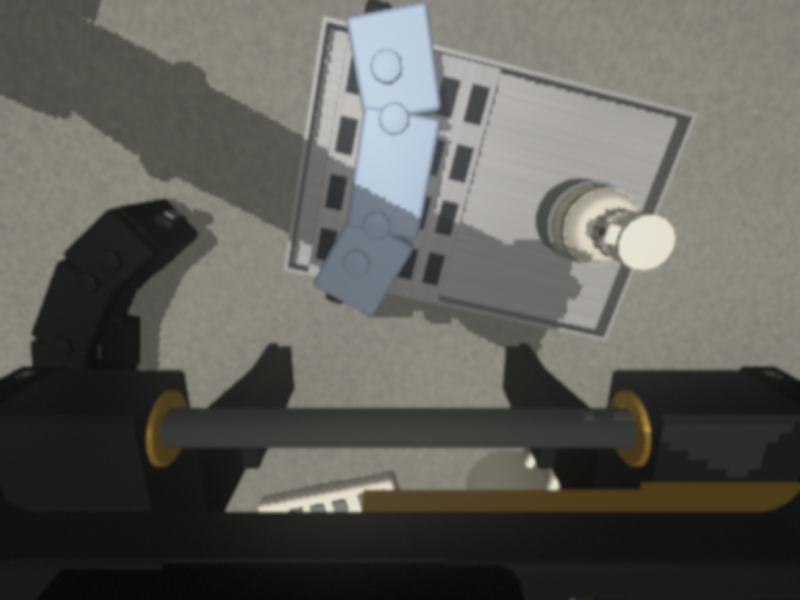

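The full bar is visible: seams at (363,108)-(440,113) and (346,226)-(416,238), inner vent caps at (394,118) and (377,224).

Run:
```python
from h import *
W=dict(np.load("W6.npz"));V=dict(np.load("W2.npz"));T=dict(np.load("W5.npz"));k=.64
f=lambda *p:np.array(p)*k
print("tri inner +y",tri([W,V],[f(394,118),f(195,47)]))
print("tri inner -y",tri([W,V,T],[f(377,224),f(190,167),f(372,81)]))
for p in [(394,118),(377,224)]: print("cap",p,plane(W,f(*p),.136).round(4))
Q=[plane(W,f(*p),.132) for p in [(363,108),(440,113),(346,226),(416,238)]]
for q in Q: print(q.round(4))
Q=np.array(Q);print("mid",Q.mean(0)); a=Q[0]+Q[1]-Q[2]-Q[3]; print("yaw",np.degrees(np.arctan2(-a[0],a[1])),np.linalg.norm(a)/2)
```

```text
tri inner +y (array([ 0.43303013, -0.15410028,  0.13241742]), [[0.1, -0.2], [-0.1, 0.2]])
tri inner -y (array([ 0.42244348, -0.21311368,  0.13306603]), [[0.3, -0.4], [-0.1, 0.5], [-0.3, -0.1]])
cap (394, 118) [ 0.4331 -0.1542  0.136 ]
cap (377, 224) [ 0.4229 -0.2123  0.136 ]
[ 0.4159 -0.1488  0.132 ]
[ 0.4586 -0.1514  0.132 ]
[ 0.4041 -0.2141  0.132 ]
[ 0.4462 -0.2214  0.132 ]
mid [ 0.43121618 -0.18390223  0.132     ]
yaw -10.164290028883633 0.0687674693528713
```

```bash
python3 -m creep '[[0,-4,-37,0,0,0,87],[0,0,-36,0,0,0,87],[0,0,0,0.09,0,0,87],[0,0,0,0.088,0,0,87],[40,0,0,0,0,0,87]]' 25;python3 -m creep '[[0,0,0,0,0,0,87],[0,0,0,0,0,0,87],[0,0,0,0,0,0,87]]'
python3 - <<'E'
from h import *
W=get_image("wrist")
cv2.imwrite("pics/w7.png",cv2.resize(W["img"][:,:,::-1],(800,600),interpolation=cv2.INTER_CUBIC))
crop("side",230,130,330,205,"d7.png"); crop("scene",170,180,270,255,"s7.png")
s=monitor.get_state();M=R.from_rotvec(s["tool_rot"]).as_matrix();g=s["position"]+.164*M[:,0];print(s["position"],M.round(3));t=np.array([.4312,-.1839,.123]);print("err tool mm",M.T@(t-g)*1000)
E
```

```text
time: 7.2
position: [0.4333, -0.1842, 0.3782]
tool_rot: [1.344, 1.108, -1.334]
ft_force: [0.5, -0.5, 0.0]
grip_width: 1.003
time: 7.5
position: [0.4317, -0.1832, 0.3752]
tool_rot: [1.34, 1.118, -1.339]
ft_force: [-0.0, -1.1, 0.8]
grip_width: 0.994
[ 0.43171191 -0.18286393  0.37509551] [[ 0.002  0.984 -0.177]
 [-0.001 -0.177 -0.984]
 [-1.     0.002  0.   ]]
err tool mm [88.09456537 -0.87479312  1.02321023]
```

View pics/s7.png

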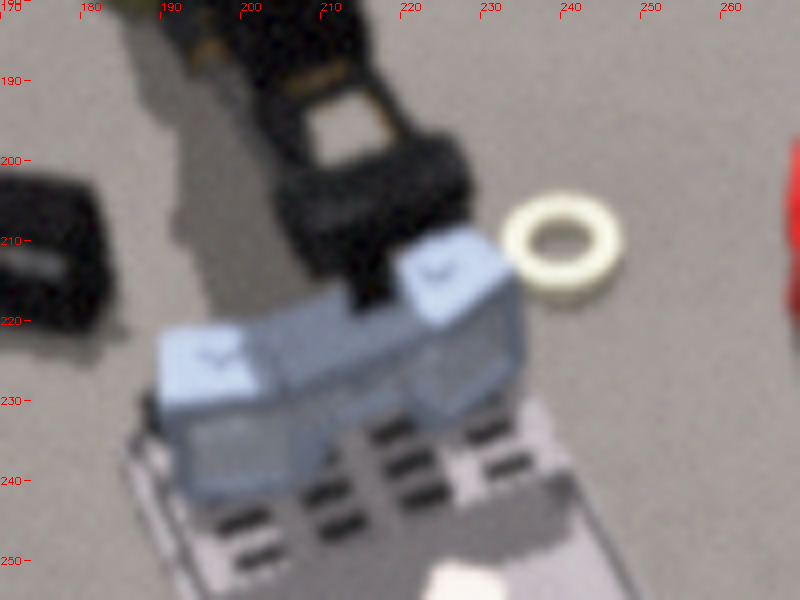

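View pics/d7.png

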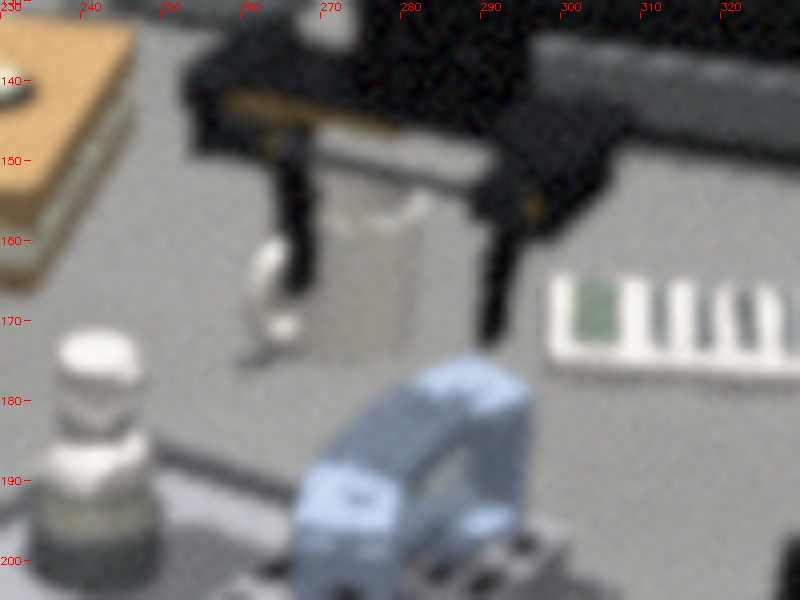

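Alignment is good, with the fingers straddling the bar. I descend 88 mm and close.

```bash
python3 -m creep '[[25,-1,1,0,0,0,87],[25,0,0,0,0,0,87],[20,0,0,0,0,0,87],[18,0,0,0,0,0,87],[0,0,0,0,0,0,87]]' 25;python3 -m creep '[[0,0,0,0,0,0,87],[0,0,0,0,0,0,20],[0,0,0,0,0,0,20],[0,0,0,0,0,0,20],[0,0,0,0,0,0,20]]'; python3 -m creep '[[0,0,0,0,0,0,20],[0,0,0,0,0,0,20],[0,0,0,0,0,0,20]]';python3 - <<'E'
from h import *
W=get_image("wrist")
cv2.imwrite("pics/w8.png",cv2.resize(W["img"][:,:,::-1],(800,600),interpolation=cv2.INTER_CUBIC))
crop("side",230,130,330,205,"d8.png")
E
```

```text
time: 8.15
position: [0.4294, -0.1831, 0.2842]
tool_rot: [1.338, 1.123, -1.341]
ft_force: [-0.1, 0.6, -0.8]
grip_width: 1.001
time: 8.65
position: [0.4303, -0.1834, 0.2863]
tool_rot: [1.339, 1.119, -1.338]
ft_force: [-0.1, 0.0, -0.6]
grip_width: 0.72
time: 8.95
position: [0.4303, -0.1834, 0.2859]
tool_rot: [1.339, 1.119, -1.339]
ft_force: [0.4, -0.5, 0.6]
grip_width: 0.505
```

View pics/w8.png

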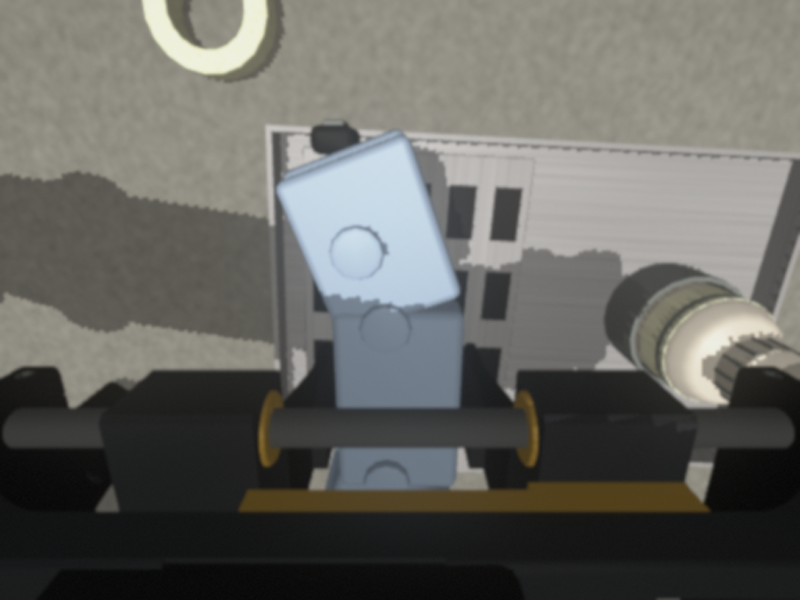

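View pics/d8.png

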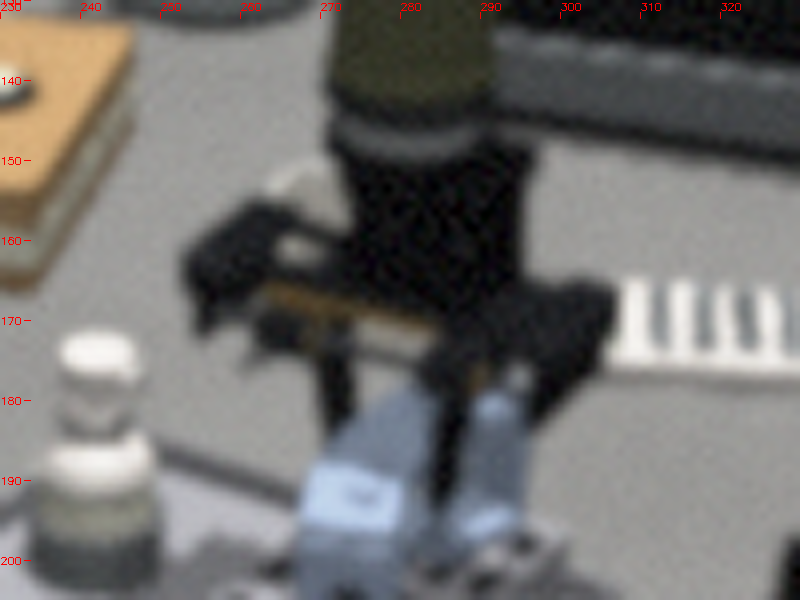

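Opening is 44 mm, so the bar is between the pads and aligned. Lift.

```bash
python3 -m creep '[[0,0,0,0,0,0,20],[0,0,0,0,0,0,20],[-10,0,0,0,0,0,20],[-20,0,0,0,0,0,20],[-30,0,0,0,0,0,20]]' 30;python3 -m creep '[[-40,0,0,0,0,0,20],[-40,0,0,0,0,0,20],[-30,0,0,0,0,0,20],[0,0,0,0,0,0,20],[0,0,0,0,0,0,20]]';python3 - <<'E'
from h import *
W=get_image("wrist")
cv2.imwrite("pics/w9.png",cv2.resize(W["img"][:,:,::-1],(800,600),interpolation=cv2.INTER_CUBIC))
d=get_image("side")
cv2.imwrite("pics/d9.png",cv2.resize(d["img"][:,:,::-1],(800,600),interpolation=cv2.INTER_CUBIC))
E
```

```text
time: 9.55
position: [0.4292, -0.1831, 0.3452]
tool_rot: [1.338, 1.124, -1.342]
ft_force: [1.0, 0.6, -0.7]
grip_width: 0.5
time: 10.05
position: [0.4299, -0.1833, 0.4562]
tool_rot: [1.339, 1.119, -1.339]
ft_force: [-0.3, -1.2, -1.9]
grip_width: 0.5
```

View pics/w9.png

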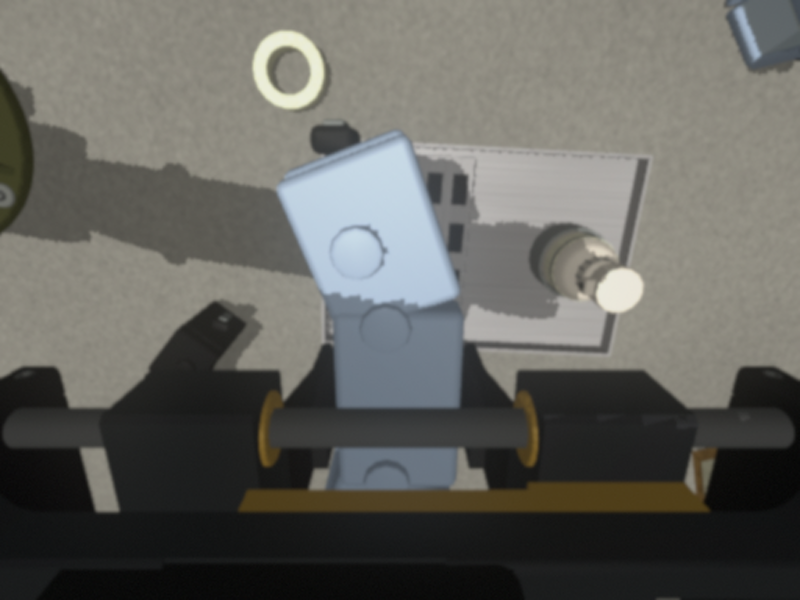

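View pics/d9.png

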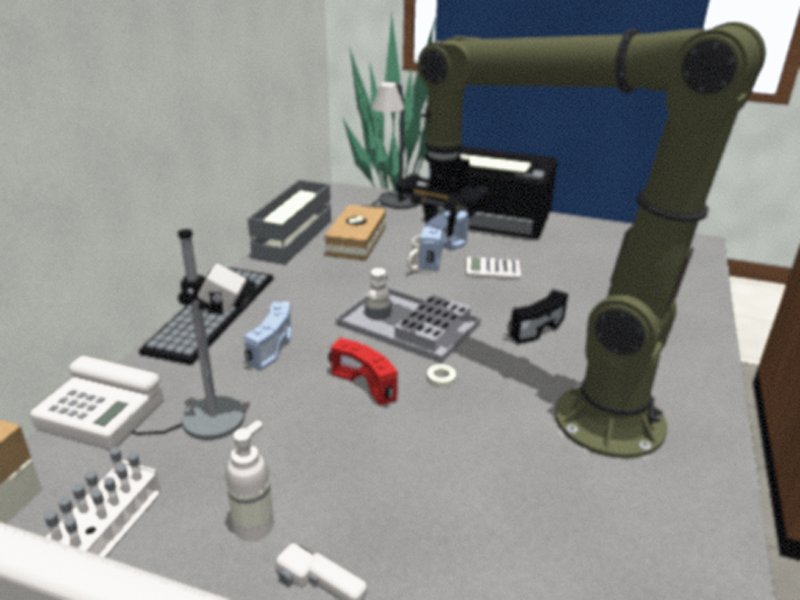

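Lifted cleanly, still aligned in the grip. I go high, to where the wrist camera sees the inspection camera.

```bash
python3 -m creep '[[-40,0,-10,0,0,0,20],[-40,5,-30,0,0,0,20],[-25,5,-40,0,0,0,20],[0,5,-45,0,0,0,20],[0,5,-45,0,0,0,20]]';python3 -m creep '[[0,5,-45,0,0,0,20],[0,5,-45,0,0,0,20],[0,0,-45,0,0,0,20],[0,0,-36,0,0,0,20],[0,0,0,0,0,0,20]]';python3 -m creep '[[0,0,0,0,0,0,20],[0,0,0,0,0,0,20]]';python3 - <<'E'
from h import *
W=get_image("wrist"); np.savez("W10.npz",**W)
cv2.imwrite("pics/w10.png",cv2.resize(W["img"][:,:,::-1],(800,600),interpolation=cv2.INTER_CUBIC))
print(monitor.get_state()["position"])
E
```

```text
time: 10.65
position: [0.4801, -0.0184, 0.56]
tool_rot: [1.339, 1.12, -1.34]
ft_force: [0.6, -0.5, -1.7]
grip_width: 0.5
time: 11.15
position: [0.5194, 0.153, 0.558]
tool_rot: [1.331, 1.131, -1.334]
ft_force: [0.5, 0.1, -1.1]
grip_width: 0.504
time: 11.35
position: [0.5203, 0.1454, 0.5595]
tool_rot: [1.339, 1.119, -1.343]
ft_force: [0.4, -0.2, -1.5]
grip_width: 0.501
[0.52022727 0.14514982 0.55984125]
```

View pics/w10.png

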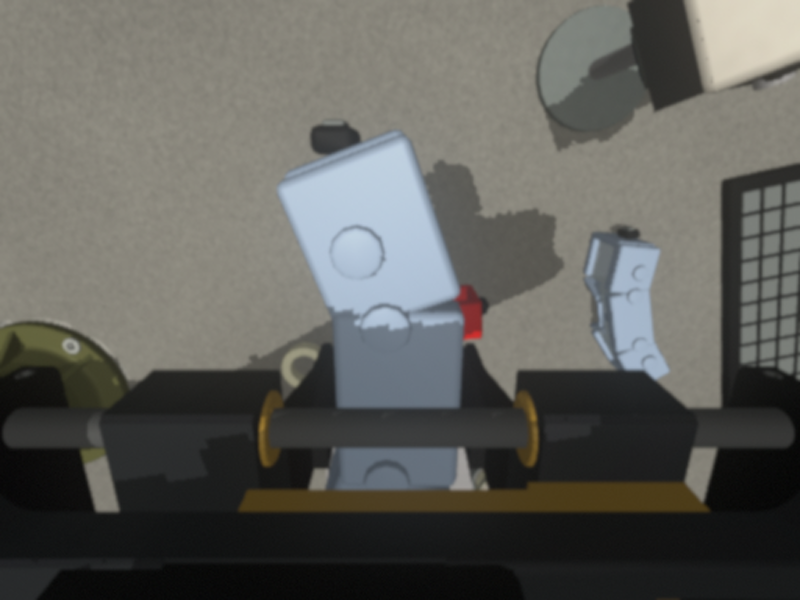

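```bash
python3 -m creep '[[-10,0,-40,0,0,0,20],[-10,0,-40,0,0,0,20],[0,0,0,0,0,0,20],[0,0,0,0,0,0,20],[0,0,0,0,0,0,20]]';python3 - <<'E'
from h import *
W=get_image("wrist"); np.savez("W11.npz",**W)
cv2.imwrite("pics/w11.png",cv2.resize(W["img"][:,:,::-1],(800,600),interpolation=cv2.INTER_CUBIC))
crop("wrist",384,0,512,100,"w11c.png")
print(monitor.get_state()["position"])
E
```

```text
time: 11.9
position: [0.5346, 0.2237, 0.5803]
tool_rot: [1.34, 1.117, -1.342]
ft_force: [-0.7, -0.5, -0.4]
grip_width: 0.497
[0.5344855  0.22366399 0.58042935]
```

View pics/w11.png

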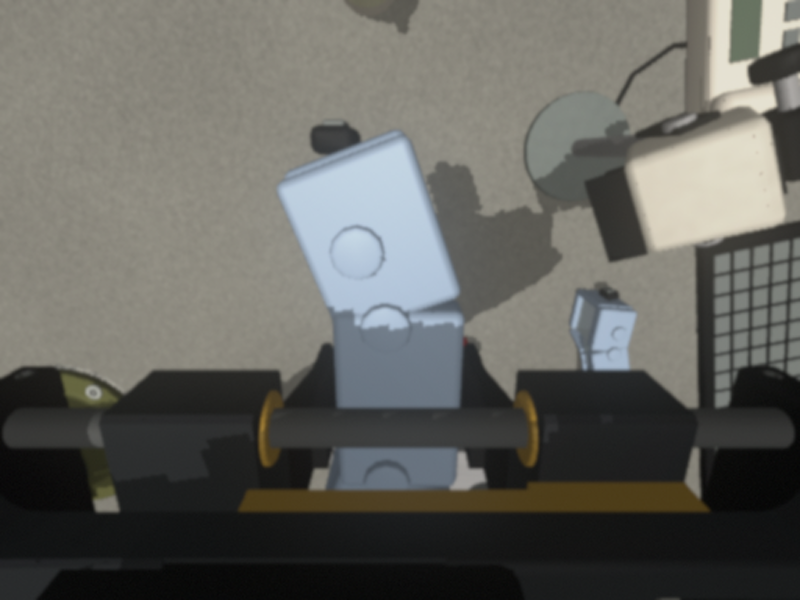

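View pics/w11c.png

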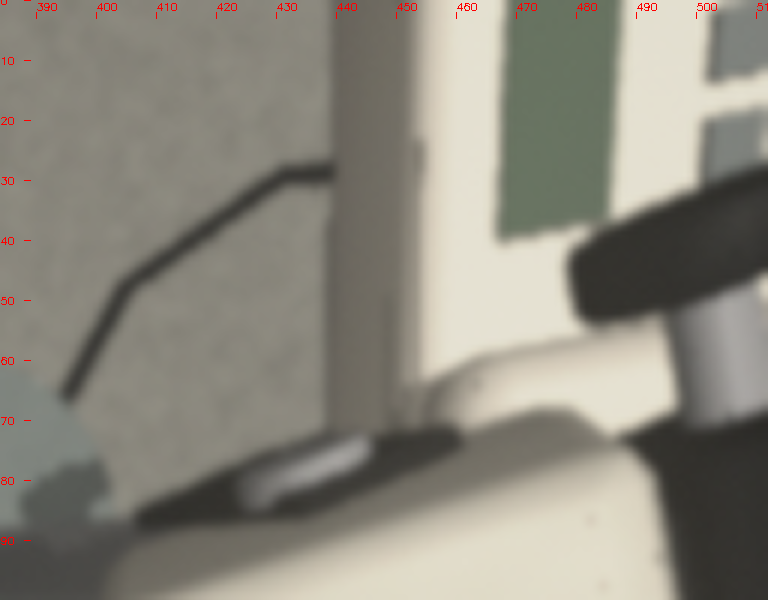

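Wrist view: box top face corners at (628,168), (650,252), (785,220) and (768,115). The black barrel's front edge runs (585,183)-(610,262). I fit the known box to all three views.

```bash
cat > fit.py <<'E'
from h import *
from scipy.optimize import least_squares
W=dict(np.load("W11.npz"));S=get_image("scene");D=get_image("side");k=.64
obs={'f-':[(347.7,171.6),(157.3,178.3),(650*k,252*k)],'f+':[(353.5,163),(152,187.7),(628*k,167*k)],'b-':[(362,172),(139,168.7),(786*k,221*k)],'b+':[(367.5,163),(133,178.5),(769*k,113*k)]}
cams=[S,D,W]
def frame(yaw,t):
    xc=np.array([np.cos(t)*np.cos(yaw),np.cos(t)*np.sin(yaw),np.sin(t)]);yc=np.array([-np.sin(yaw),np.cos(yaw),0]);return np.stack([xc,yc,np.cross(xc,yc)],1)
def res(p,L=.062,Wd=.056,flat=True,which=(0,1,2)):
    F=frame(p[3],p[4]);r=[]
    for n,o in obs.items():
        X=p[:3]+F@np.array([(L/2 if n[0]=='b' else -L/2),(Wd/2 if n[1]=='+' else -Wd/2),0])
        for i in which: r.append((proj(cams[i],X)-o[i])*(1 if i<2 else .6))
    return np.array(r).ravel() if flat else np.array(r).reshape(4,-1,2).round(1)
if __name__=="__main__":
  for L,Wd in [(.062,.056),(.062,.052),(.056,.062),(.056,.052)]:
    for which in [(0,1,2),(0,1)]:
      s=least_squares(res,[.7,.26,.33,.25,.45],args=(L,Wd,True,which),x_scale=[.01,.01,.01,.1,.1]);print(L,Wd,which,s.cost.round(2),s.x[:3].round(4),np.degrees(s.x[3:]).round(1))
      if (L,Wd,len(which))==(.062,.056,3): p=s.x; print(res(p,flat=False))
  F=frame(p[3],p[4]);C=p[:3]-F[:,2]*.026
  print("box centre",C.round(4))
  e=np.array([597.5,222.5])*k
  f=lambda a:np.linalg.norm(proj(W,C-F[:,0]*a)-e)
  for a in np.arange(.03,.075,.005): print(round(a,3),(proj(W,C-F[:,0]*a)-e).round(1), [proj(c,C-F[:,0]*a).round(1).tolist() for c in (S,D)])
E
python3 fit.py
```

```text
0.062 0.056 (0, 1, 2) 14.98 [0.7    0.259  0.3306] [14.5 27.4]
[[[-2.4  0.5]
  [ 0.3  0.3]
  [-0.4  1.6]]

 [[-0.6  0.6]
  [ 0.2  0.6]
  [-2.5 -1.4]]

 [[-0.7  0.3]
  [-1.4  0.1]
  [ 1.7  0.8]]

 [[ 1.3  0.5]
  [-1.7 -0.3]
  [ 0.1 -0.6]]]
0.062 0.056 (0, 1) 6.46 [0.6986 0.2601 0.3318] [15.6 28.8]
0.062 0.052 (0, 1, 2) 11.22 [0.6996 0.2593 0.3312] [14. 27.]
0.062 0.052 (0, 1) 6.25 [0.6986 0.2601 0.3317] [14.7 28.6]
0.056 0.062 (0, 1, 2) 37.37 [0.7001 0.2589 0.3315] [15.5 28.5]
0.056 0.062 (0, 1) 5.02 [0.6986 0.2602 0.3319] [17.6 28.4]
0.056 0.052 (0, 1, 2) 9.33 [0.6991 0.2599 0.3331] [14.4 27.9]
0.056 0.052 (0, 1) 2.88 [0.6986 0.2602 0.3318] [15.6 28. ]
box centre [0.7116 0.2619 0.3076]
0.03 [ 25.3 -16. ] [[351.4, 174.1], [151.3, 190.1]]
0.035 [ 19.4 -14.2] [[350.2, 174.1], [152.9, 190.9]]
0.04 [ 13.7 -12.5] [[348.9, 174.0], [154.5, 191.6]]
0.045 [  8.1 -10.7] [[347.7, 174.0], [156.1, 192.4]]
0.05 [ 2.5 -9.1] [[346.5, 174.0], [157.8, 193.2]]
0.055 [-2.9 -7.4] [[345.3, 174.0], [159.4, 194.0]]
0.06 [-8.2 -5.8] [[344.1, 174.0], [161.0, 194.8]]
0.065 [-13.3  -4.2] [[342.9, 174.0], [162.6, 195.5]]
0.07 [-18.4  -2.7] [[341.7, 173.9], [164.2, 196.3]]
```

Run:
```python
from h import *
import fit
from scipy.optimize import least_squares
d=dict(np.load("W11.npz"))
p=least_squares(fit.res,[.7,.26,.33,.25,.45]).x; F=fit.frame(p[3],p[4]);C=p[:3]-F[:,2]*.026
u0,v0,s=360,60,5
c=cv2.resize(d["img"][v0:180,u0:512,::-1],None,fx=s,fy=s,interpolation=cv2.INTER_CUBIC)
def dr(X,col): q=proj(d,X); cv2.circle(c,tuple(int(x) for x in (q-[u0,v0])*s),3,col,-1)
for x in (-.031,.031):
  for y in (-.028,.028):
    for z in (-.026,.026): dr(C+F@[x,y,z],(0,0,255) if z>0 else (255,0,0))
for a in np.arange(0,6.28,.2): dr(C+F@[-.0525,.024*np.cos(a),.024*np.sin(a)],(0,255,0))
cv2.imwrite("pics/w11d.png",c)
```

```text
(no output)
```

View pics/w11d.png

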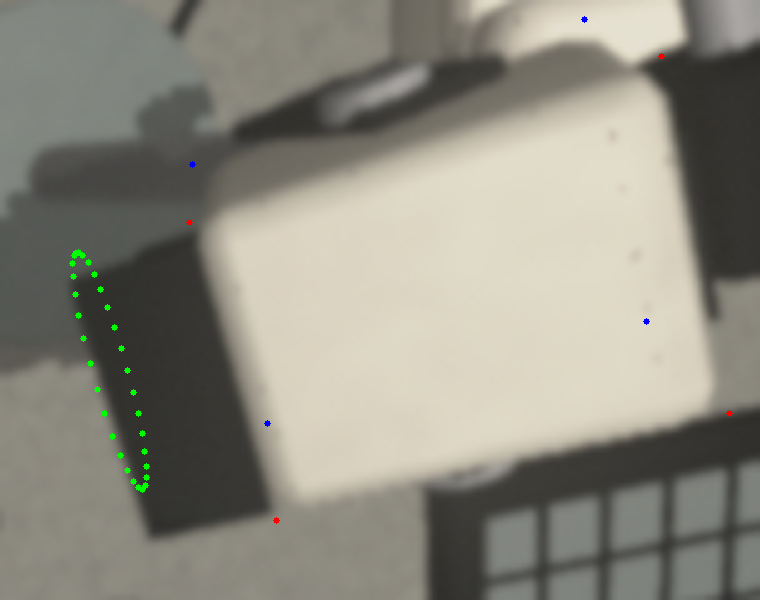

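```bash
cat > tgt.py <<'E'
from h import *
import fit
from scipy.optimize import least_squares
p=least_squares(fit.res,[.7,.26,.33,.25,.45]).x; F=fit.frame(p[3],p[4]);C=p[:3]-F[:,2]*.026
d=fit.W
Lc=C-.048*F[:,0]
def goal(dist,h=.236):
    G=Lc-dist*F[:,0]; O=G-F@[.015,0,.045]
    return O+h*F[:,2], np.stack([-F[:,2],F[:,0],-F[:,1]],1)
def go(dist):
    s=monitor.get_state();M=R.from_rotvec(s["tool_rot"]).as_matrix();T,Rt=goal(dist)
    print("pos",s["position"].round(4),"goal",T.round(4),"world d mm",((T-s["position"])*1000).round(1),"tool d",(M.T@(T-s["position"])*1000).round(1),"in goal axes",(Rt.T@(T-s["position"])*1000).round(1),"rot tool",R.from_matrix(M.T@Rt).as_rotvec().round(3), "joints",s["joint_positions"].round(2))
if __name__=="__main__":
    print("Lc",Lc.round(4)); 
    for a in (.045,.05,.055,.06): print(a,[(proj(d,C+F@[-a,y,.022])/.64).round(0).tolist() for y in (.024,-.024)])
    go(.15); go(.25)
E
python3 tgt.py
```

```text
Lc [0.6703 0.2513 0.2855]
0.045 [[597.0, 178.0], [620.0, 254.0]]
0.05 [[587.0, 181.0], [611.0, 256.0]]
0.055 [[578.0, 184.0], [602.0, 258.0]]
0.06 [[569.0, 187.0], [594.0, 260.0]]
pos [0.5341 0.2252 0.5806] goal [0.4433 0.1928 0.3791] world d mm [ -90.8  -32.4 -201.6] tool d [201.6 -83.6  48. ] in goal axes [ 134.7 -178.     8.7] rot tool [-0.423  0.103  0.471] joints [-0.11  0.17 -0.4   1.3   0.07  1.68 -0.67]
pos [0.5341 0.2252 0.5806] goal [0.3574 0.1706 0.333 ] world d mm [-176.8  -54.6 -247.6] tool d [ 247.6 -164.3   85.1] in goal axes [ 134.7 -278.     8.7] rot tool [-0.423  0.103  0.471] joints [-0.11  0.17 -0.4   1.3   0.07  1.68 -0.67]
```

```bash
python3 -m creep '[[0,-40,20,0,0,0,20],[0,-44,28,0,0,0,20],[0,0,0,0,0,0,20],[0,0,0,0,0,0,20]]';python3 -m creep '[[0,0,0,-0.085,0.021,0.094,20],[0,0,0,-0.085,0.021,0.094,20],[0,0,0,-0.085,0.021,0.094,20],[0,0,0,-0.085,0.021,0.094,20],[0,0,0,-0.083,0.019,0.095,20]]';python3 -m creep '[[0,0,0,0,0,0,20],[0,0,0,0,0,0,20]]'; python3 -c "
from tgt import *
go(.15)
d=get_image('side')
cv2.imwrite('pics/d12.png',cv2.resize(d['img'][:,:,::-1],(800,600)))"
```

```text
time: 12.7
position: [0.4439, 0.1938, 0.5815]
tool_rot: [1.341, 1.117, -1.337]
ft_force: [0.4, -0.0, -0.4]
grip_width: 0.501
time: 13.2
position: [0.4459, 0.1945, 0.5807]
tool_rot: [1.258, 1.002, -0.65]
ft_force: [0.5, 0.2, -2.0]
grip_width: 0.501
time: 13.4
position: [0.4453, 0.1941, 0.5805]
tool_rot: [1.26, 1.004, -0.658]
ft_force: [-0.4, -1.1, -1.4]
grip_width: 0.504
pos [0.4456 0.1942 0.5804] goal [0.4433 0.1928 0.3791] world d mm [  -2.3   -1.4 -201.4] tool d [177.8 -94.6   1. ] in goal axes [177.6 -95.    0.8] rot tool [-0.001 -0.001  0.002] joints [-0.08 -0.24 -0.34  1.72  0.    1.18 -0.18]
```

View pics/d12.png

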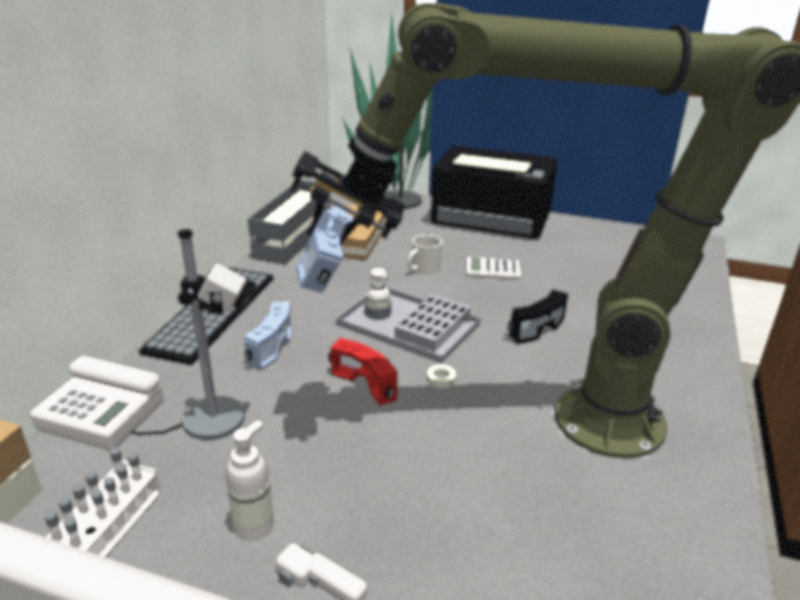

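```bash
python3 -m creep '[[36,-19,0,0,0,0,20],[36,-19,0,0,0,0,20],[0,0,0,0,0,0,20],[0,0,0,0,0,0,20]]'; python3 -c "
from tgt import *
go(.15)"
```

```text
time: 13.95
position: [0.4449, 0.194, 0.4997]
tool_rot: [1.259, 1.003, -0.656]
ft_force: [-0.0, -0.5, 0.1]
grip_width: 0.502
pos [0.4453 0.1944 0.5025] goal [0.4433 0.1928 0.3791] world d mm [  -2.    -1.6 -123.4] tool d [108.2 -59.5   1.2] in goal axes [108.5 -58.9   1.1] rot tool [ 0.    -0.001 -0.005] joints [-0.08 -0.24 -0.35  1.87  0.01  1.02 -0.19]
```

```bash
python3 -m creep '[[27,-15,0,0,0,0,20],[27,-15,0,0,0,0,20],[20,-10,0,0,0,0,20],[0,0,0,0,0,0,20],[0,0,0,0,0,0,20]]'; python3 -c "
from tgt import *
go(.15)
d=get_image('side');crop('side',90,100,230,205,'d13.png');crop('scene',290,120,410,210,'s13.png')
W=get_image('wrist');cv2.imwrite('pics/w13.png',cv2.resize(W['img'][:,:,::-1],(800,600)))"
```

```text
time: 14.55
position: [0.444, 0.194, 0.4177]
tool_rot: [1.261, 1.0, -0.652]
ft_force: [-0.1, 0.4, -0.4]
grip_width: 0.497
pos [0.444  0.1941 0.4182] goal [0.4433 0.1928 0.3791] world d mm [ -0.7  -1.3 -39.1] tool d [ 34.2 -19.1   1.2] in goal axes [ 34.3 -18.9   1.1] rot tool [ 0.    -0.001 -0.006] joints [-0.08 -0.21 -0.37  2.02  0.03  0.85 -0.22]
```

View pics/d13.png

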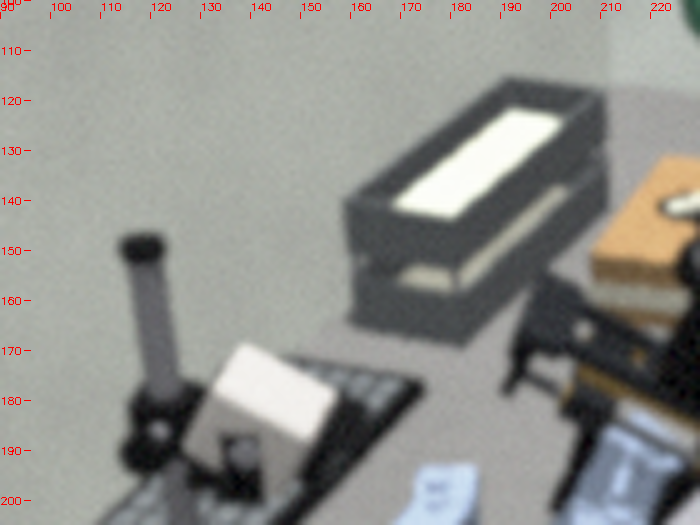

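View pics/w13.png

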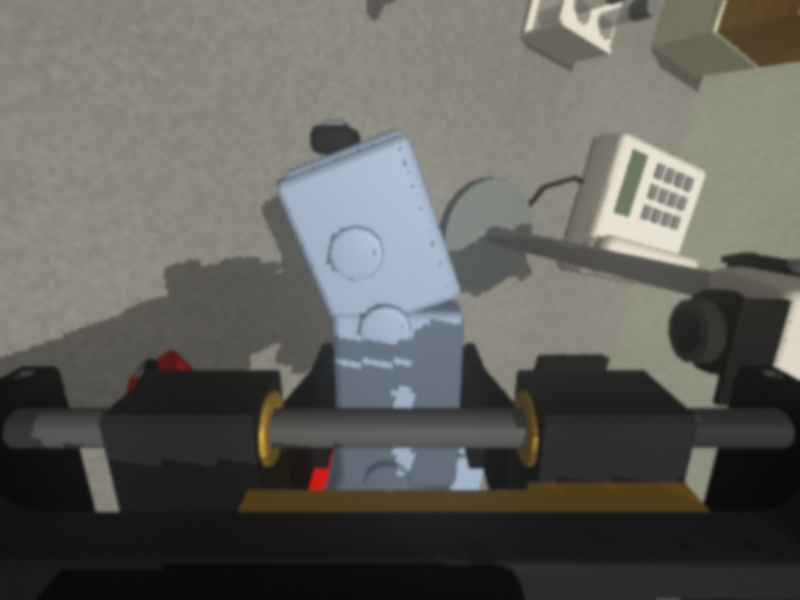

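View pics/s13.png

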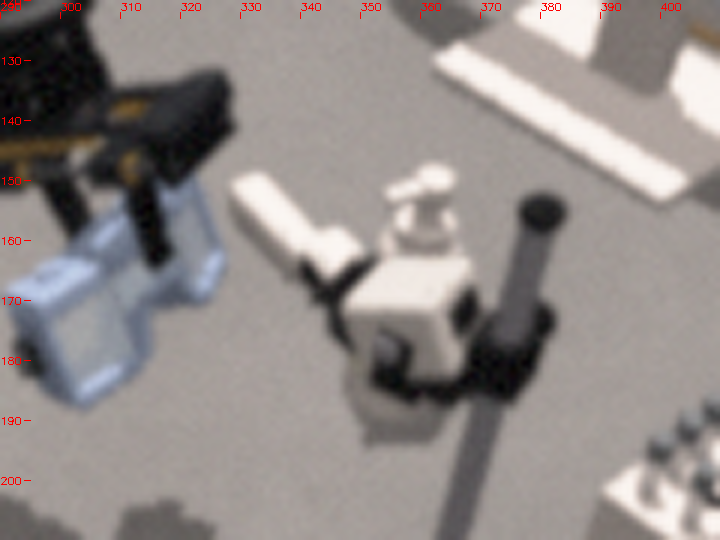

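The wrist view now shows a round barrel with dark glass at (688,332), protruding from the black square plate. That is further out than I assumed, so I work out its extent.

```bash
python3 -c "
from tgt import *
W=crop('wrist',420,160,484,210,'w14.png')
np.savez('W14.npz',**W)
for a in np.arange(.045,.1,.005): print(round(a,3),proj(W,C-F[:,0]*a).round(1))
"
```

```text
0.045 [446.8 211.4]
0.05 [440.5 211.4]
0.055 [434.1 211.4]
0.06 [427.8 211.4]
0.065 [421.4 211.4]
0.07 [415.1 211.4]
0.075 [408.7 211.4]
0.08 [402.4 211.4]
0.085 [396.  211.4]
0.09 [389.7 211.4]
0.095 [383.3 211.4]
0.1 [377.  211.4]
```

View pics/w14.png

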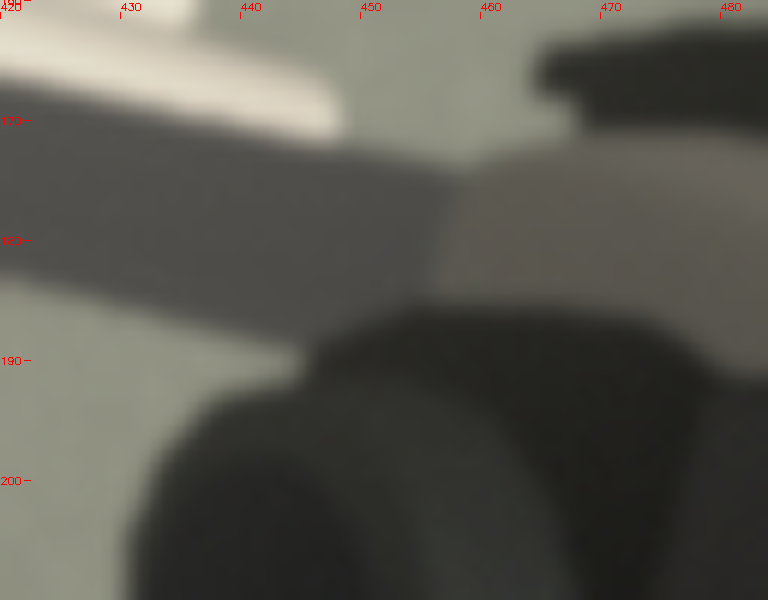

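The glass centre at native (440,213) matches my prediction for 50 mm ahead of the box centre, (440.5,211.4). Pose confirmed, so I make the final approach.

```bash
python3 -m creep '[[17,-10,0,0,0,0,20],[17,-9,1,0,0,0,20],[0,0,0,0,0,0,20],[0,0,0,0,0,0,20],[0,0,0,0,0,0,20]]'; python3 -c "
from tgt import *
go(.15)
crop('side',90,130,250,250,'d15.png');crop('scene',270,120,400,217,'s15.png')
W=crop('wrist',256,90,512,282,'w15.png');np.savez('W15.npz',**W)
for a in (.045,.05,.055): print(a,proj(W,C-F[:,0]*a).round(1))
"
```

```text
time: 15.5
position: [0.4426, 0.1926, 0.3775]
tool_rot: [1.26, 1.001, -0.653]
ft_force: [-0.8, 0.4, -1.7]
grip_width: 0.503
pos [0.4425 0.1926 0.3774] goal [0.4433 0.1928 0.3791] world d mm [0.8 0.2 1.7] tool d [-1.1  1.5  0. ] in goal axes [-1.1  1.5  0. ] rot tool [ 0.    -0.001 -0.003] joints [-0.08 -0.19 -0.38  2.08  0.04  0.77 -0.24]
0.045 [508.2 229.3]
0.05 [500.7 229.3]
0.055 [493.3 229.3]
```

View pics/d15.png

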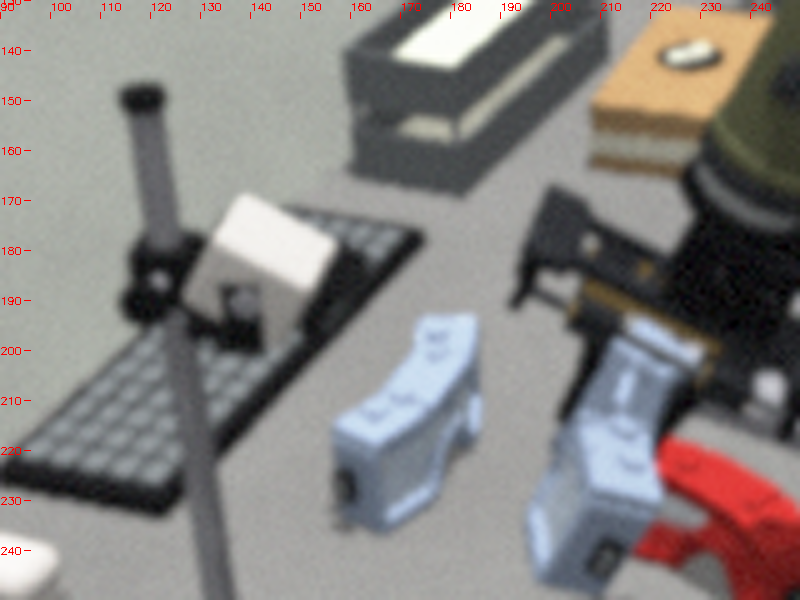

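View pics/w15.png

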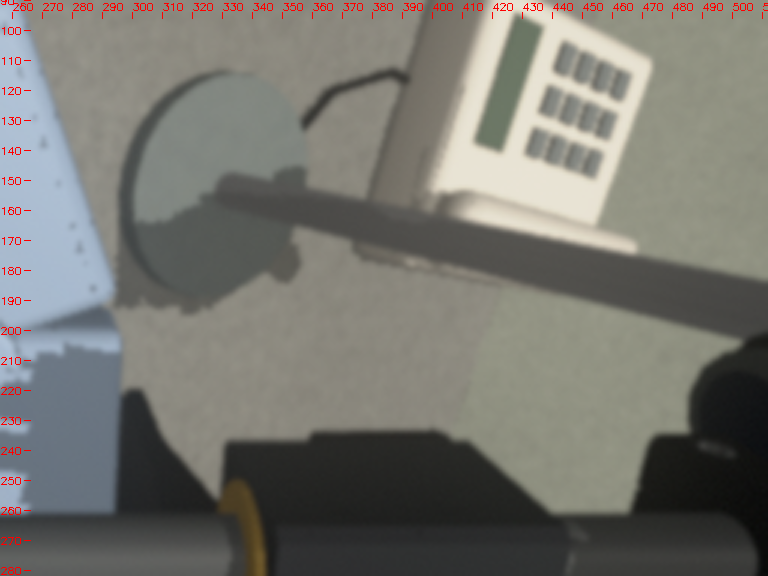

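View pics/s15.png

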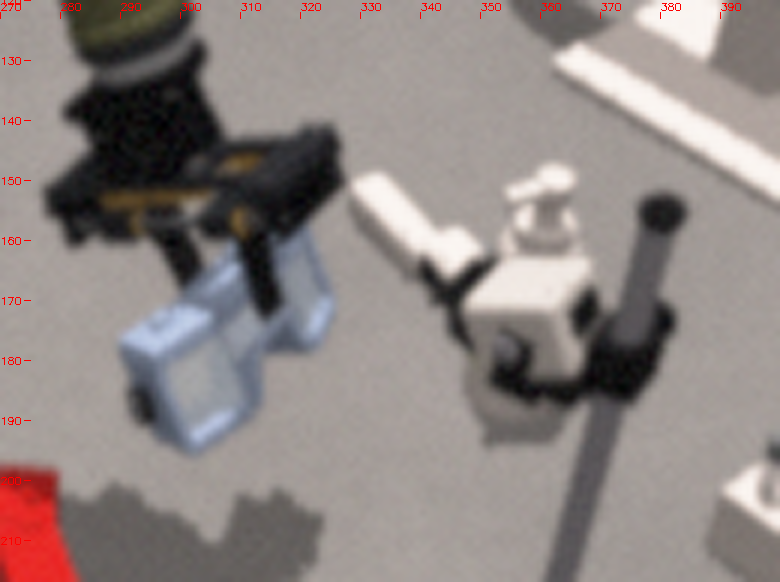

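```bash
python3 -c "
from tgt import *
s=monitor.get_state();M=R.from_rotvec(s['tool_rot']).as_matrix()
G=np.stack([M[:,1],-M[:,2],-M[:,0]],1);O=s['position']-.236*G[:,2]
print('O',O.round(3),'lens in cam',(F.T@(O+G@[.015,0,.045]-(C-.05*F[:,0]))*1000).round(1))
for n,(u0,v0,u1,v1) in dict(scene=(280,140,340,200),side=(190,180,240,255)).items():
    d=get_image(n);k=10 if n=='scene' else 8
    c=cv2.resize(d['img'][v0:v1,u0:u1,::-1],None,fx=k,fy=k,interpolation=cv2.INTER_CUBIC)
    for X,col in [((.022,-.035,.082),(0,0,255)),((.022,.035,.082),(0,0,255)),((-.022,.035,.082),(0,200,0)),((-.022,-.035,.082),(0,200,0)),((.015,0,.045),(0,255,255)),((0,.093,.045),(255,0,255)),((0,-.093,.045),(255,0,255)),((0,.06,0),(255,0,0)),((0,-.06,0),(255,0,0))]:
        q=(proj(d,O+G@np.array(X))-[u0,v0]+.5)*k; cv2.circle(c,tuple(int(x) for x in q),5,col,-1)
    cv2.imwrite('pics/%s16.png'%n,c)
"
```

```text
O [0.548 0.22  0.167] lens in cam [-150.1    0.    -1.8]
```

View pics/scene16.png

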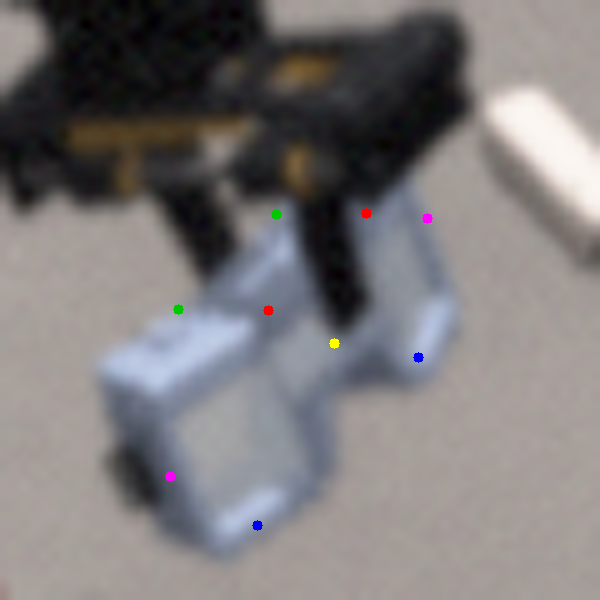

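View pics/side16.png

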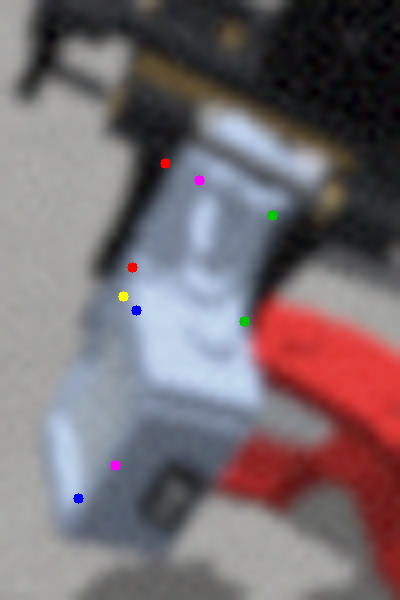

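The overlay matches the goggles to within about 2 px in both views. Lens middle computes to (-150, 0, -2) mm in the camera frame. I check that it is steady and hand in.

```bash
python3 -m creep '[[0,0,0,0,0,0,20],[0,0,0,0,0,0,20],[0,0,0,0,0,0,20]]'; python3 -c "
from h import *
s=monitor.get_state();print(abs(s['qd']).max())
crop('side',90,130,250,250,'d17.png')
ctrl.close_job()"
```

```text
time: 16.25
position: [0.4421, 0.1923, 0.3761]
tool_rot: [1.259, 1.003, -0.655]
ft_force: [-0.3, -0.4, -0.9]
grip_width: 0.502
0.0019863096899918123
the job is handed in; nothing more can be done
```

View pics/d17.png

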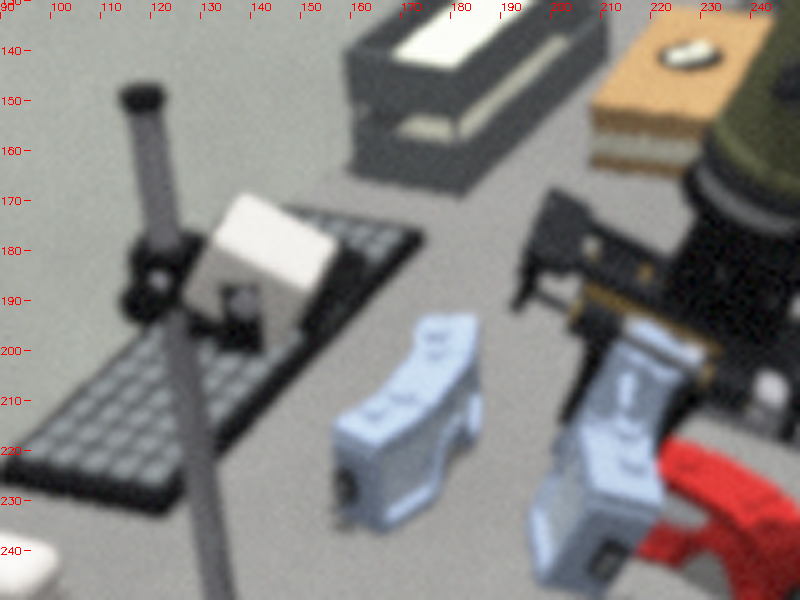

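The mist cap was pressed and sprang back, and the goggles are now held in front of the inspection camera. I handed the job in at 16.3 s; the hand-in gives no verdict.

- **Spray cap:** I pressed it to its stop; the force rose to 19 N with no further travel. It sprang back up with the goggles still in place, as the side view confirmed.
- **Presentation:** I gripped the goggles by the brow bar (opening 44 mm), lifted them off the deck and turned them to face the camera. I fitted the camera at a heading of 14.5° with a downward tilt of 27.4°.
- **Last checks:** The lens middle worked out at about 150 mm from the glass, within 2 mm of the line of sight, and the angle error to the fitted pose was under 0.01 rad. The arm was still (joint speeds below 0.002 rad/s). In the last pictures the goggles were clear of everything and the camera and spare goggles had not moved.
- **Small disagreements:** The overlay of the goggles sat about 2 px (5–7 mm) off in the scene view. The camera box fit left up to about 2.5 px of error, and its tilt varied by 1–2° depending on the views used. Over the final second the arm sagged 1–2 mm. All of this is well inside the tolerances.

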